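# Knock a stuck battery holder out of a torch

### The arm

A 6-joint arm with a two-finger parallel gripper is mounted at the origin on the work surface. World frame = base frame: x ahead of the robot, y to its left, z up, the work surface at z = 0. Lengths are in m, angles in rad, forces in N, time in s.
With the tool pointing down it reaches from about 0.325 to 0.875 m from the base axis. Payload 4.4 kg.
Tool frame: the origin (TCP) lies on the front face of the gripper's body, between the roots of the fingers; the fingertips stand 73 mm ahead of it and the grasp point (between the pads) lies 54 mm ahead of it (tip_reach is the distance from the TCP to the fingertips, in m); z points along the fingers, y is the direction in which the jaws open and shut (so a half turn about z gives the same grasp; the last joint's range is limited). The gripper opens to 85 mm and grips with 20 to 120 N. Pads are 22 mm wide; open, the fingers measure 114 mm over their backs; the gripper's body (76 mm by 85 mm) begins 54 mm behind the grasp point. The pads swing forward as they close: fully open they stand 13 mm farther back than shut.
Start: joints at [-1.405, 0.207, 1.542, -0, 1.393, -0.15], TCP at [0.179, -0.546, 0.304] pointing down, gripper open.
Joint ranges: [-2.73, 2.73], [-0.86, 2.22], [0.23, 2.46], [-1.11, 4.25], [0.08, 2.63], [-2.82, 2.82]. Speed limits (rad/s): [2.79, 2.79, 3.14, 3.14, 3.14, 3.14].

### API

Orientations are given as a rotation vector (axis times angle).
In Python, from bench import sense, grab_frame, close_job, tip_reach gives the robot as it stands.
- The arm moves only by the tool step_arm, never from a script. Its argument "increments" is a list of rows, each a list of 6 numbers: the shift along the world's x, y, z in m, then the turn, a rotation vector about the world's x, y, z in rad. A call has 1 to 8 rows; each row is the pose to reach, as a shift and turn from the pose commanded when the call began; what a row does not reach only later rows make up. A row lasts 1/8 s, in which the tool goes at most 62.5 mm and 10.7 degrees, less where a joint would pass 70% of its speed; a pose out of reach is approached as far as the arm can. A call with a gripper value outside its range is refused whole. "grip" is the opening, from 0 (shut) to 1 (fully open), set as the call begins (left out, the last holds). The fingers move at their own pace and stop on an object; "newtons" is the grip in N (left out, the last holds). Time passes only in rows, so rows that repeat a pose let the fingers close. It gives the time, the measured TCP pose, the force and the opening at its end, in the units of the state.
- sense(): the state, without advancing time (a new reading comes with each control period).
- grab_frame(name): name is "side" or "top" or "wrist"; returns a dict with "pixels" (400x640x3 uint8, red, green, blue), "z_map" (400x640 float32, m along the optical axis (not along the pixel's ray), 0 where there is no reading), "intrinsics" (3x3 intrinsics, pixels), "cam_to_world" (4x4, takes a point from camera to world coordinates). Camera axes: x right, y down, z forward; pixel columns grow to the right and rows downward; lengths in m; the calibration is good to about 2 mm. A picture is of the moment at which its call begins.
- close_job(): hands the job in, once; it reports no verdict.
The state is a dict: "clock": time; "joint_pos": joint angles; "qvel": joint speeds; "joint_torque": joint torques, N m; "tool_pos": TCP position; "tcp_rot": TCP orientation; "force": force on the tool from outside, world axes, zero at the start; "moment": the same for the moment, N m; "width": finger opening in m.
Only numpy, scipy, OpenCV 4.12 (cv2) and the standard library are available. Lean on these libraries where they do the work, as an engineer would, in place of code of your own. Each camera call takes 0.05 s, during which the arm holds its last target.

### The job

The battery holder has stuck inside the hand torch that lies on the felt mat. Pull the torch's loose tail cap off and set it in the narrow compartment of the grey tray, then hold the torch tail down low over the wide compartment and knock its tail on the tray's floor until the holder slides out, so that it never falls far. Finish with the holder lying or standing in the wide compartment, the cap in the narrow one and the empty torch laid back on the mat on its side, leaving the radio, the bowl and the books where they are.

Things in the scene. Friction and masses are not known exactly. Their poses are not given: they have to be found in the camera images.
- mat: fixed grey felt mat, 220 (x) x 200 (y) x 3 mm; origin under its centre, top face at z = 3 mm
- torch: grey metal hand torch, about 150 g, 128 mm long, axis along its x, 21 mm above the origin (underside, half length). Head 8-sided, 42 mm across flats, x = -64 to -30 mm; round barrel 32 mm thick, -30 to 38; 8-sided collar 42 mm across, 38 to 48; tail neck 30 mm thick, 48 to 64. It lies on the mat on flats, tail (+x) pointing roughly to the robot, the loose cap over the tail
- torch_mouth (a point): centre of the torch's open tail rim, 64 mm from the torch's origin along x and 21 mm up; its x axis points out of the round bore, which is 24 mm wide and 80 mm deep
- torch_mid (a point): point on the torch's axis at half length
- torch_seat (a point): where the centre of the battery holder sits in the torch while stuck, 54 mm inside the rim. Two leaf springs grip the holder's deep end from the sides with roughly twice its weight (this varies), so it does not drop out of a torch that is only turned over
- cap: loose black 8-sided tail cap, 42 mm across flats, 24 mm long, 35 g; sits over the tail neck with 1.5 mm play, not screwed on, resting on the mat on its own flat; pulls straight off along the torch's +x (16 mm until clear). Origin on its underside at half length, axis along x 21 mm up, closed end at +x, open end 1 mm off the collar
- cap_mid (a point): centre of the cap, on its axis
- holder: battery holder for three small cells: cylinder 21.5 mm thick, 52 mm long, about 45 g, axis along x, origin at its centre. Stuck inside the torch, near end 28 mm deep. Each sharp knock of the torch's rim on a hard floor (0.15 to 0.3 m/s) slides it out by 2 to 5 mm; after about 9 mm the springs let go and it slides down the bore by its own weight
- tray: fixed grey plastic tray, 178 (x) x 282 (y) x 36 mm high, walls and floor 4 mm thick, origin under its centre; a divider 30 mm high across it at y = +35 mm parts a wide compartment (170 x 170 mm inside, towards -y) from a narrow one (170 x 100 mm inside, towards +y)
- tray_wide (a point): centre of the wide compartment's floor, on its top face
- tray_narrow (a point): centre of the narrow compartment's floor, on its top face
- radio: bystander: black two-way radio standing in its round desk charger, 100 mm wide, 224 mm high with the aerial; origin under its centre; leave it alone
- bowl: bystander: glass bowl, 110 mm wide, 55 mm high; origin under its centre; leave it alone
- books: bystander: stack of three books, about 130 x 190 x 52 mm; origin under its centre; leave it alone
Not all that is in view belongs to the job. What is shaped like the cap but pink is not meant. What is shaped like the torch but red is not meant.

How it is judged:
On the way, in this order (a step that is already met when the one before it is completed fails the run):
1. the cap is set down in the narrow compartment (x of cap_mid in the frame of tray_narrow between -0.08 and 0.08 m and y of cap_mid in the frame of tray_narrow between -0.045 and 0.045 m and z of cap_mid in the frame of tray_narrow below 0.027 m and contact force between cap and the fingers below 0.1 N), for 0.2 s.
2. the torch, tail down within 40 degrees, is knocked on the tray in the wide compartment (angle between torch's own x axis and vertical above 2.44 rad and contact force between torch and tray above 2 N and x of torch_mouth in the frame of tray_wide between -0.09 and 0.09 m and y of torch_mouth in the frame of tray_wide between -0.09 and 0.09 m).
At the end, for the whole second after the job is handed in: cap down on the floor of the narrow compartment, holder out of the torch and down on the floor of the wide compartment, torch lying flat on its side (within 7 degrees) with its middle over the mat, all at rest (x of cap_mid in the frame of tray_narrow between -0.08 and 0.08 m and y of cap_mid in the frame of tray_narrow between -0.045 and 0.045 m and z of cap_mid in the frame of tray_narrow below 0.027 m and x of holder in the frame of tray_wide between -0.08 and 0.08 m and y of holder in the frame of tray_wide between -0.08 and 0.08 m and z of holder in the frame of tray_wide below 0.031 m and x of torch_mid in the frame of mat between -0.11 and 0.11 m and y of torch_mid in the frame of mat between -0.1 and 0.1 m and z of torch_mid in the frame of mat below 0.029 m and angle between torch's own x axis and vertical between 1.45 and 1.69 rad and linear speed of each of torch, cap, holder below 0.02 m/s); the robot touches nothing.
It fails at once if the battery holder drops more than about 70 mm (linear speed of holder above 1.2 m/s and distance between holder and torch_seat above 0.03 m).
It fails at once if the holder lands outside the tray, on the mat (contact force between holder and mat above 0.2 N).
It fails at once if the radio, the bowl or the books are pushed away by more than 30 mm (distance of any of radio, bowl, books from where it was at the start of the episode above 0.03 m).
It also fails if it takes over 64 s, if anything falls off the work surface, if the arm or the gripper's body presses on something with over 40 N, if the wrist force passes 120 N, or if a joint passes its speed limit or range.

## Working session

There is one attempt and no reset: what is moved stays moved. The work goes in short steps, Python scripts to look and compute and a tool call to move; the robot and the scene stay as the last step left them, time stands still between calls to the robot, and variables do not carry over. Pictures are saved under pics/ and viewed, and the job is handed in when it is done.

Besides the shell and the picture viewer there is one more tool, called after "Request:" as name(argument=value, ...), one argument or row to a line, values as JSON. step_arm: Moves the arm, as the interface text tells. Its arguments: {"type":"object","properties":{"increments":{"type":"array"},"grip":{"type":"number"},"newtons":{"type":"number"}},"required":["increments"]}

```bash
ls; mkdir -p pics; cat > h.py <<'E'
import numpy as np, cv2
from bench import sense, grab_frame, close_job, tip_reach
def snap(name,fn):
    f=grab_frame(name); cv2.imwrite('pics/'+fn,f['pixels'][:,:,::-1]); np.savez('pics/'+fn+'.npz',**f); return f
def pts(f):
    K=f['intrinsics'];T=f['cam_to_world'];z=f['z_map'];v,u=np.indices(z.shape)
    P=np.stack([(u-K[0,2])/K[0,0]*z,(v-K[1,2])/K[1,1]*z,z],-1)
    return P@T[:3,:3].T+T[:3,3]
E
python3 - <<'E'
from h import *
print(sense()); print(tip_reach)
for n in ['top','side','wrist']:
    f=snap(n,n+'0.png'); print(n,f['cam_to_world'].round(3).tolist(), f['intrinsics'].round(1).tolist())
E
```

```text
pics
{'clock': 0.0, 'joint_pos': array([-1.40449070e+00,  2.07447180e-01,  1.54299287e+00, -2.43688786e-05,
        1.39347615e+00, -1.50516167e-01]), 'qvel': array([-0.00122556,  0.0012309 ,  0.00050194,  0.00088779,  0.00208258,
        0.0006101 ]), 'joint_torque': array([-2.87066350e-04, -3.83032072e+01, -2.91596425e+01, -1.35997252e-04,
        1.04810888e-02, -1.65964838e-05]), 'tool_pos': array([ 0.17901414, -0.54579004,  0.30269167]), 'tcp_rot': array([-3.09996216e+00, -4.95223932e-01,  6.64343015e-05]), 'force': array([0.91599759, 0.47948496, 0.16751006]), 'moment': array([-0.01600571, -0.02622837,  0.026722  ]), 'width': 0.08531032062325712}
0.0726
top [[-0.01, -0.998, 0.068, 0.486], [-1.0, 0.01, 0.005, -0.019], [-0.006, -0.068, -0.998, 1.329], [0.0, 0.0, 0.0, 1.0]] [[420.7, 0.0, 328.8], [0.0, 420.7, 194.4], [0.0, 0.0, 1.0]]
side [[0.96, -0.219, 0.176, 0.392], [-0.281, -0.727, 0.626, -0.638], [-0.009, -0.65, -0.76, 0.829], [0.0, 0.0, 0.0, 1.0]] [[399.6, 0.0, 320.0], [0.0, 399.6, 197.1], [0.0, 0.0, 1.0]]
wrist [[0.312, -0.911, -0.27, 0.248], [-0.95, -0.3, -0.087, -0.524], [-0.002, 0.283, -0.959, 0.373], [0.0, 0.0, 0.0, 1.0]] [[353.8, 0.0, 320.0], [0.0, 353.8, 198.1], [0.0, 0.0, 1.0]]
```

View pics/top0.png

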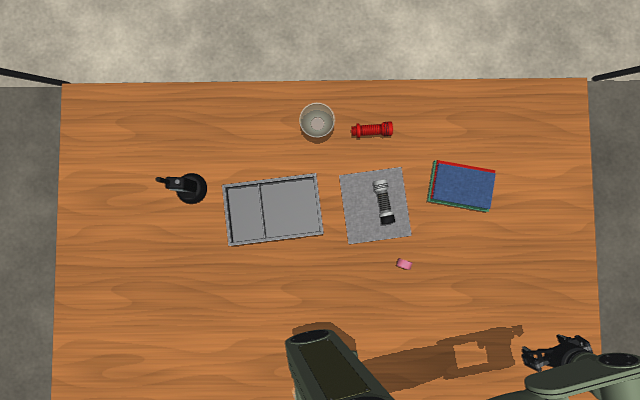

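View pics/side0.png

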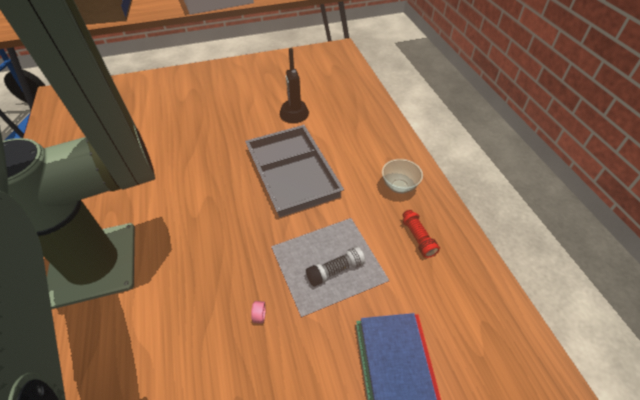

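View pics/wrist0.png

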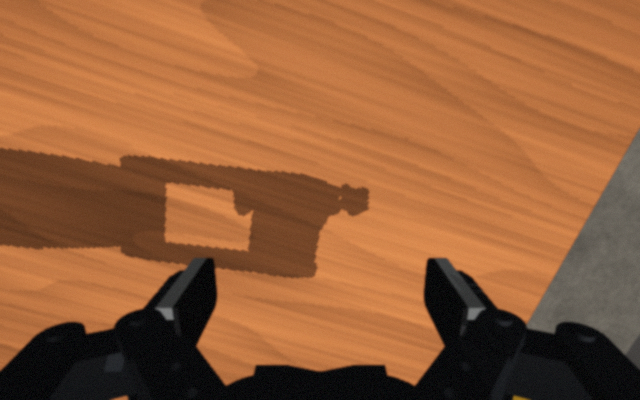

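The top view shows the tray at (273,209), with its narrow part on the left (+y). The mat is at (375,205). The torch runs from its head at (380,184) to the black cap at (388,219), and the pink cap decoy at (404,264) and the red torch at (372,130) are both clear of it. Next I measure the poses.

```bash
python3 - <<'E'
from h import *
def ld(n): 
    return dict(np.load('pics/'+n+'.npz'))
f=ld('top0.png'); P=pts(f); img=f['pixels'].astype(int)
v,u=np.indices(P.shape[:2])
def rep(name,m):
    q=P[m]; r=cv2.minAreaRect(q[:,:2].astype(np.float32)*1000)
    print(name,len(q),'rect',np.round(r[0],1),np.round(r[1],1),round(r[2],1),'z',np.percentile(q[:,2],[5,50,95]).round(4))
    return r
# table check
print('table z',np.median(P[300:310,100:200,2]))
roi=(u>340)&(u<412)&(v>165)&(v<245)
sat=img.max(-1)-img.min(-1)
mat=roi&(sat<30)
rep('mat',mat)
t=roi&(P[...,2]>0.012); rep('torch+cap',t)
q=P[t]; c=q[:,:2].mean(0); U,S,V=np.linalg.svd(q[:,:2]-c); d=V[0]; d=d*np.sign(-d[0]); print('axis',d,np.degrees(np.arctan2(d[1],d[0])))
s=(q[:,:2]-c)@d; w=(q[:,:2]-c)@np.array([-d[1],d[0]])
print('c',c,'s range',s.min(),s.max())
for a in np.arange(-.085,.085,.01):
    k=(s>=a)&(s<a+.01)
    if k.sum(): print(round(a,3),k.sum(),w[k].min().round(4),w[k].max().round(4),'zmax',q[k,2].max().round(4),'br',img[t][k].mean().round(0))
roi=(u>215)&(u<330)&(v>165)&(v<255)
rep('tray',roi&(sat<30)&(P[...,2]>0.0))
rep('trayrim',roi&(P[...,2]>0.032))
rep('bowl',(u>295)&(u<340)&(v>98)&(v<142)&(P[...,2]>0.02))
rep('radio',(u>150)&(u<215)&(v>165)&(v<210)&(P[...,2]>0.02))
rep('books',(u>420)&(u<505)&(v>150)&(v<220)&(P[...,2]>0.03))
rep('red',(u>345)&(u<400)&(v>115)&(v<142)&(P[...,2]>0.01))
big=cv2.resize(f['pixels'][160:250,215:415][:,:,::-1],None,fx=4,fy=4,interpolation=cv2.INTER_CUBIC);cv2.imwrite('pics/crop0.png',big)
f=ld('side0.png'); P=pts(f); img=f['pixels'].astype(int);v,u=np.indices(P.shape[:2])
t=(u>295)&(u<375)&(v>240)&(v<295)&(P[...,2]>0.012); rep('side torch',t)
q=P[t];s=(q[:,:2]-c)@d; w=(q[:,:2]-c)@np.array([-d[1],d[0]])
for a in np.arange(-.085,.085,.01):
    k=(s>=a)&(s<a+.01)
    if k.sum(): print(round(a,3),k.sum(),w[k].min().round(4),w[k].max().round(4),'zmax',q[k,2].max().round(4),'br',img[t][k].mean().round(0))
rep('tray rim side',(u>240)&(u<345)&(v>120)&(v<220)&(P[...,2]>0.031))
E
```

```text
table z 0.00028561580332597813
mat 4361 rect [ 538.5 -135. ] [219.3 244.2] 7.1 z [-0.002   0.0028  0.0404]
torch+cap 570 rect [ 541.9 -109. ] [137.4 193.3] 7.1 z [0.0202 0.0382 0.0481]
axis [-0.99241537  0.12292976] 172.93878216153306
c [ 0.54830369 -0.1737237 ] s range -0.07347456797183557 0.08096133290080815
-0.075 19 -0.0213 0.0073 zmax 0.0482 br 154.0
-0.065 44 -0.032 0.0114 zmax 0.0491 br 150.0
-0.055 49 -0.031 0.0126 zmax 0.0498 br 106.0
-0.045 48 -0.1229 0.0124 zmax 0.047 br 135.0
-0.035 34 -0.022 0.0149 zmax 0.0402 br 85.0
-0.025 38 -0.0153 0.0191 zmax 0.0472 br 54.0
-0.015 35 -0.0108 0.0221 zmax 0.0442 br 57.0
-0.005 37 -0.007 0.0262 zmax 0.0423 br 59.0
0.005 35 -0.0058 0.0286 zmax 0.0413 br 53.0
0.015 38 -0.0014 0.035 zmax 0.043 br 75.0
0.025 38 0.0023 0.0391 zmax 0.0474 br 153.0
0.035 50 -0.0019 0.0437 zmax 0.0471 br 75.0
0.045 51 0.0011 0.0448 zmax 0.0515 br 30.0
0.055 31 0.0052 0.0417 zmax 0.0463 br 31.0
0.065 2 0.0099 0.0126 zmax 0.0293 br 45.0
0.075 21 -0.1463 -0.1463 zmax 1.3288 br 128.0
tray 5429 rect [532.  148.9] [191.  322.1] 6.6 z [0.0008 0.0051 0.0372]
trayrim 9
[... 485 characters left out ...]
.075 66 -0.0239 0.0138 zmax 0.0469 br 169.0
-0.065 83 -0.027 0.0185 zmax 0.0467 br 138.0
-0.055 88 -0.0234 0.0182 zmax 0.0465 br 135.0
-0.045 75 -0.0224 0.0195 zmax 0.0429 br 131.0
-0.035 55 -0.0144 0.022 zmax 0.0429 br 82.0
-0.025 62 -0.0117 0.0248 zmax 0.0415 br 80.0
-0.015 59 -0.0083 0.0282 zmax 0.0404 br 81.0
-0.005 62 -0.005 0.0308 zmax 0.0426 br 81.0
0.005 58 -0.0015 0.0329 zmax 0.0415 br 84.0
0.015 64 0.0016 0.0423 zmax 0.0449 br 133.0
0.025 89 0.0023 0.047 zmax 0.046 br 136.0
0.035 91 0.0013 0.0485 zmax 0.0452 br 66.0
0.045 89 0.0059 0.0498 zmax 0.0457 br 57.0
0.055 43 0.0094 0.0381 zmax 0.0441 br 58.0
tray rim side 968 rect [ 524.2 -161.7] [961.  229.9] 87.9 z [0.0317 0.0344 0.0384]
```

View pics/crop0.png

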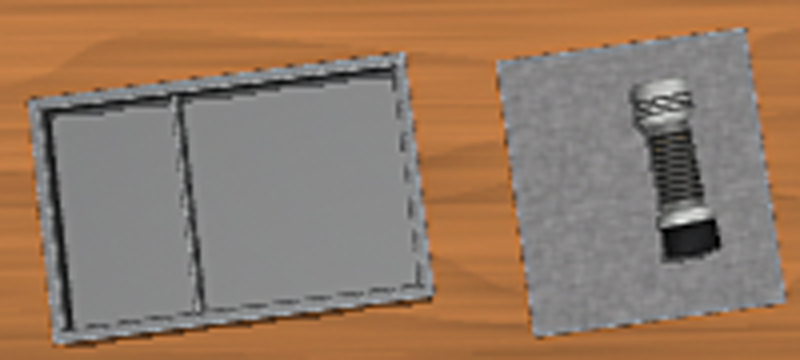

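The crop shows the torch axis clearly: head at crop (662,105), cap at (690,240). The depth outliers spoiled the first fit, so I'll clean the masks and fit again from both views.

```bash
cat >> h.py <<'E'
def ld(n): return dict(np.load('pics/'+n+'.npz'))
def cc(m):
    n,l,s,c=cv2.connectedComponentsWithStats(m.astype(np.uint8)); return l==1+np.argmax(s[1:,4])
def ray(f,uv,z):
    K=f['intrinsics'];T=f['cam_to_world'];uv=np.atleast_2d(uv).astype(float)
    d=np.c_[(uv[:,0]-K[0,2])/K[0,0],(uv[:,1]-K[1,2])/K[1,1],np.ones(len(uv))]@T[:3,:3].T
    return T[:3,3]+d*((z-T[2,3])/d[:,2])[:,None]
E
python3 - <<'E'
from h import *
for n,box in [('top0.png',(362,404,172,232)),('side0.png',(295,375,240,295))]:
    f=ld(n);P=pts(f);v,u=np.indices(P.shape[:2]); r=(u>box[0])&(u<box[1])&(v>box[2])&(v<box[3])
    m=cc(r&(P[...,2]>0.015)&(P[...,2]<0.055)); q=P[m]; im=f['pixels'][m].mean(-1)
    # axis by high points
    c=np.median(q[:,:2],0)
    for i in range(3):
        h=q[:,2]>0.0
        vx,vy,x0,y0=cv2.fitLine(q[h,:2].astype(np.float32),cv2.DIST_HUBER,0,.003,.0001).ravel()
        d=np.array([vx,vy]); d*=-np.sign(d[0]); c=np.array([x0,y0]); w=(q[:,:2]-c)@np.array([-d[1],d[0]]); q=q[abs(w)<.026];im=im[abs(w)<.026]
    s=(q[:,:2]-c)@d; w=(q[:,:2]-c)@np.array([-d[1],d[0]])
    print(n,'c',c.round(4),'d',d.round(4),'ang',np.degrees(np.arctan2(d[1],d[0])).round(2),'s',np.percentile(s,[0.3,2,98,99.7]).round(4))
    for a in np.arange(-.08,.08,.005):
        k=(s>=a)&(s<a+.005)
        if k.sum()>3: print(round(a,3),k.sum(),np.percentile(w[k],[3,97]).round(4),'z95',np.percentile(q[k,2],95).round(4),im[k].mean().round(0))
# tray corners / mat corners by image contours
f=ld('top0.png'); img=f['pixels'].astype(int); sat=img.max(-1)-img.min(-1); v,u=np.indices(sat.shape)
m=cc((sat<30)&(u>340)&(u<415)&(v>160)&(v<250)); ct=max(cv2.findContours(m.astype(np.uint8),0,1)[0],key=len)[:,0]
b=cv2.minAreaRect((ray(f,ct,0.003)[:,:2]*1000).astype(np.float32)); print('mat',b)
m=cc((sat<30)&(u>212)&(u<332)&(v>160)&(v<255)); ct=max(cv2.findContours(m.astype(np.uint8),0,1)[0],key=len)[:,0]
b=cv2.minAreaRect((ray(f,ct,0.036)[:,:2]*1000).astype(np.float32)); print('tray',b)
P=pts(f)
m=cc((u>212)&(u<332)&(v>160)&(v<255)&(P[...,2]>0.030)&(P[...,2]<.045)); q=P[m]; b=cv2.minAreaRect((q[:,:2]*1000).astype(np.float32)); print('tray z',b)
E
```

```text
top0.png c [ 0.5508 -0.18  ] d [-0.9836 -0.1803] ang -169.62 s [-0.0682 -0.0661  0.0656  0.0681]
-0.07 16 [-0.0177  0.0205] z95 0.0457 139.0
-0.065 23 [-0.0181  0.0207] z95 0.0468 159.0
-0.06 23 [-0.0199  0.0172] z95 0.0473 154.0
-0.055 24 [-0.0191  0.0219] z95 0.0481 108.0
-0.05 24 [-0.0192  0.0183] z95 0.0478 110.0
-0.045 21 [-0.0198  0.0201] z95 0.0466 113.0
-0.04 24 [-0.0176  0.0165] z95 0.0446 150.0
-0.035 17 [-0.0107  0.0168] z95 0.0345 100.0
-0.03 13 [-0.0132  0.0097] z95 0.0402 83.0
-0.025 18 [-0.0147  0.0161] z95 0.0431 56.0
-0.02 16 [-0.0117  0.014 ] z95 0.0421 53.0
-0.015 16 [-0.0123  0.0139] z95 0.0415 53.0
-0.01 17 [-0.0133  0.0145] z95 0.0419 54.0
-0.005 16 [-0.0123  0.0158] z95 0.0406 56.0
0.0 17 [-0.0113  0.0171] z95 0.0401 63.0
0.005 16 [-0.0138  0.0161] z95 0.0414 59.0
0.01 19 [-0.0135  0.0161] z95 0.0409 54.0
0.015 17 [-0.012   0.0149] z95 0.0407 53.0
0.02 16 [-0.0137  0.0146] z95 0.043 50.0
0.025 16 [-0.0096  0.0163] z95 0.038 96.0
0.03 17 [-0.0129  0.0183] z95 0.0433 124.0
0.035 24 [-0.0194  0.0187] z95 0.0472 165.0
0.04 22 [-0.0175  0.0192] z95 0.0454 136.0
0.04
[... 1040 characters left out ...]
0
0.005 27 [-0.0232  0.006 ] z95 0.0393 109.0
0.01 15 [-0.0173  0.0094] z95 0.0444 153.0
0.015 42 [-0.0213  0.0137] z95 0.0439 177.0
0.02 43 [-0.0203  0.0132] z95 0.0444 146.0
0.025 42 [-0.0206  0.0138] z95 0.0443 69.0
0.03 39 [-0.0193  0.0144] z95 0.044 59.0
0.035 45 [-0.0214  0.0135] z95 0.0442 58.0
0.04 41 [-0.0208  0.0133] z95 0.0444 57.0
0.045 63 [-0.0242  0.0118] z95 0.043 55.0
mat ((541.3137817382812, -156.40992736816406), (219.018798828125, 199.31671142578125), 7.052721977233887)
tray ((530.3536987304688, 162.55355834960938), (189.46746826171875, 293.0967102050781), 6.582468032836914)
tray z ((530.859375, 163.62322998046875), (189.8631134033203, 294.2781982421875), 6.612688064575195)
```

Both views agree on the torch within a few mm: its tail points to azimuth -169.6°, torch_mid ≈ (0.555,-0.181), cap centre ≈ (0.495,-0.192). The tray is at (0.5305,0.163) with yaw 6.6°. I'll move over the cap and refine with the wrist camera.

Request:
step_arm(
  increments=[
    [0.04,0.045,-0.005,0,0,-0.017],
    [0.08,0.09,-0.01,0,0,-0.034],
    [0.12,0.135,-0.015,0,0,-0.051],
    [0.16,0.18,-0.02,0,0,-0.068],
    [0.2,0.225,-0.03,0,0,-0.085],
    [0.24,0.27,-0.04,0,0,-0.102],
    [0.28,0.315,-0.05,0,0,-0.119],
    [0.316,0.354,-0.053,0,0,-0.136],
  ],
  grip=1,
)

```text
clock: 1.15
tool_pos: [0.4957, -0.1902, 0.2498]
tcp_rot: [-3.128, -0.284, 0.002]
force: [-0.9, -0.2, -0.5]
width: 0.0855
```

Request:
step_arm(
  increments=[
    [0,0,0,0,0,0],
    [0,0,0,0,0,0],
  ],
)

```text
clock: 1.4
tool_pos: [0.4948, -0.1923, 0.2506]
tcp_rot: [3.129, 0.285, -0.002]
force: [-0.3, -1.0, 0.7]
width: 0.0855
```

```bash
python3 - <<'E'
from h import *
s=sense();print({k:np.round(v,4) for k,v in s.items()})
f=snap('wrist','w1.png')
E
```

```text
{'clock': np.float64(1.4), 'joint_pos': array([-5.3350e-01,  1.6480e-01,  1.7061e+00, -6.0000e-04,  1.2715e+00,
        8.5580e-01]), 'qvel': array([-0.0323, -0.0074,  0.0028, -0.0008,  0.0005,  0.0026]), 'joint_torque': array([ 8.62000e-01, -3.47553e+01, -2.76461e+01,  6.39000e-02,
        4.00000e-04,  2.00000e-03]), 'tool_pos': array([ 0.4948, -0.1923,  0.2506]), 'tcp_rot': array([ 3.1286e+00,  2.8490e-01, -1.6000e-03]), 'force': array([-0.2558, -1.0115,  0.7459]), 'moment': array([ 0.0379, -0.0105,  0.0265]), 'width': np.float64(0.0855)}
```

View pics/w1.png

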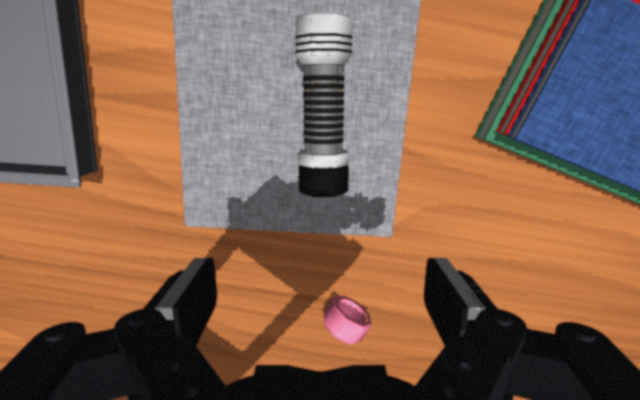

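The wrist picture shows the torch almost along the image columns: black cap at (300–348,165–195), head at (323,38). The pink decoy is at (348,320) and the tray's near corner at (80,180). I'll cast rays to get refined poses.

```bash
python3 - <<'E'
from h import *
f=ld('w1.png'); img=f['pixels'].astype(int); P=pts(f); v,u=np.indices(img.shape[:2])
print(f['cam_to_world'].round(4).tolist())
print('mat z',np.median(P[100:150,200:280,2]))
roi=(u>290)&(u<358)&(v>8)&(v<200)
m=cc(roi&(P[...,2]>0.018)&(P[...,2]<.055)); q=P[m]; b=img[m].mean(-1)
vx,vy,x0,y0=cv2.fitLine(q[:,:2].astype(np.float32),cv2.DIST_HUBER,0,.003,.0001).ravel()
d=np.array([vx,vy]); d*=-np.sign(d[0]); c=np.array([x0,y0]); n=np.array([-d[1],d[0]])
s=(q[:,:2]-c)@d; w=(q[:,:2]-c)@n
print('c',c,'d',d,np.degrees(np.arctan2(d[1],d[0])),'s',np.percentile(s,[.5,99.5]))
for a in np.arange(-.09,.09,.005):
    k=(s>=a)&(s<a+.005)
    if k.sum()>3: print(round(a,3),k.sum(),np.percentile(w[k],[2,98]).round(4),'z95',np.percentile(q[k,2],95).round(4),b[k].mean().round(0))
k=b<60; 
cap=cc(roi&(img.mean(-1)<45)&(v>160)); ys,xs=np.where(cap); print('cap px',xs.min(),xs.max(),ys.min(),ys.max())
# near top edge of closed end, at z ~0.045 top flat; side edges at z 0.033
print('closed end top flat edge z.045',ray(f,[(xs.min()+xs.max())/2,ys.max()],0.045), 'z.024',ray(f,[(xs.min()+xs.max())/2,ys.max()],0.024))
print('sides z.033', ray(f,[[xs.min()-.5,178],[xs.max()+.5,178]],0.033))
E
```

```text
[[0.1812, -0.9428, -0.2798, 0.566], [-0.9835, -0.1737, -0.0515, -0.1793], [-0.0, 0.2845, -0.9587, 0.3204], [0.0, 0.0, 0.0, 1.0]]
mat z 0.003047619418489661
c [ 0.55850416 -0.18293802] d [-0.98331076 -0.18193388] -169.51756 s [-0.06249961  0.072607  ]
-0.065 226 [-0.0193  0.0196] z95 0.0456 173.0
-0.06 436 [-0.0199  0.02  ] z95 0.0461 191.0
-0.055 434 [-0.0199  0.0202] z95 0.0459 192.0
-0.05 430 [-0.0201  0.0202] z95 0.046 138.0
-0.045 408 [-0.0201  0.0203] z95 0.0463 140.0
-0.04 423 [-0.0202  0.0204] z95 0.0462 139.0
-0.035 386 [-0.0188  0.0186] z95 0.0447 173.0
-0.03 290 [-0.0157  0.0158] z95 0.0413 118.0
-0.025 234 [-0.0155  0.0158] z95 0.0401 93.0
-0.02 264 [-0.0153  0.0156] z95 0.0407 61.0
-0.015 274 [-0.0155  0.0157] z95 0.041 58.0
-0.01 272 [-0.0156  0.0155] z95 0.0409 54.0
-0.005 232 [-0.0154  0.0158] z95 0.0408 57.0
0.0 261 [-0.0153  0.0158] z95 0.0406 64.0
0.005 247 [-0.0154  0.0155] z95 0.0407 66.0
0.01 218 [-0.015   0.0155] z95 0.0407 65.0
0.015 236 [-0.0157  0.0155] z95 0.0409 54.0
0.02 268 [-0.0156  0.0156] z95 0.0408 59.0
0.025 247 [-0.0157  0.0158] z95 0.0407 61.0
0.03 163 [-0.0156  0.0156] z95 0.0396 109.0
0.035 332 [-0.019  0.019] z95 0.044 133.0
0.04 330 [-0.0194  0.0202] z95 0.0459 199.0
0.045 292 [-0.0194  0.0199] z95 0.0456 148.0
0.05 317 [-0.0201  0.0201] z95 0.0457 25.0
0.055 303 [-0.0197  0.0202] z95 0.0458 24.0
0.06 297 [-0.0197  0.0195] z95 0.0457 23.0
0.065 291 [-0.02    0.0196] z95 0.0458 20.0
0.07 165 [-0.0188  0.0196] z95 0.0453 36.0
cap px 299 347 166 196
closed end top flat edge z.045 [[ 0.48775888 -0.19622846  0.045     ]] z.024 [[ 0.48179606 -0.19751717  0.024     ]]
sides z.033 [[ 0.49600618 -0.17401894  0.033     ]
 [ 0.50340436 -0.21417608  0.033     ]]
```

The fit is consistent: 135–137 mm long, 40 mm wide, tops at 0.045/0.041. torch_mid = (0.558,-0.183) and cap centre = (0.498,-0.194). I'll descend onto the cap, biased slightly towards its closed end, and grip it.

Request:
step_arm(
  increments=[
    [0.001,-0.001,-0.05,0,0,0],
    [0.002,-0.002,-0.1,0,0,0],
    [0.002,-0.002,-0.14,0,0,0],
    [0.002,-0.002,-0.16,0,0,0],
    [0.002,-0.002,-0.169,0,0,0],
    [0.002,-0.002,-0.169,0,0,0],
  ],
)

```text
clock: 2.2
tool_pos: [0.4967, -0.1953, 0.0819]
tcp_rot: [-3.129, -0.281, 0.0]
force: [-0.3, 0.1, -0.0]
width: 0.0851
```

Request:
step_arm(
  increments=[
    [0,0,0,0,0,0],
    [0,0,0,0,0,0],
    [0,0,0,0,0,0],
    [0,0,0,0,0,0],
    [0,0,0,0,0,0],
    [0,0,0,0,0,0],
  ],
  grip=0.3,
  newtons=30,
)

```text
clock: 2.95
tool_pos: [0.4979, -0.1948, 0.083]
tcp_rot: [3.127, 0.284, 0.002]
force: [-0.4, 0.6, 5.7]
width: 0.0415
```

```bash
python3 - <<'E'
from h import *
s=sense();print({k:np.round(v,4) for k,v in s.items()})
f=snap('wrist','w2.png')
E
```

```text
{'clock': np.float64(2.95), 'joint_pos': array([-5.3480e-01,  4.1160e-01,  1.7976e+00, -1.0000e-04,  9.3040e-01,
        8.5500e-01]), 'qvel': array([ 0.0009, -0.0001, -0.0008,  0.0018,  0.0014,  0.0005]), 'joint_torque': array([ 8.05000e-02, -3.59975e+01, -1.96236e+01,  6.26000e-02,
       -2.40200e-01,  1.90000e-03]), 'tool_pos': array([ 0.4979, -0.1948,  0.083 ]), 'tcp_rot': array([3.1275e+00, 2.8390e-01, 2.5000e-03]), 'force': array([-0.4409,  0.5572,  5.7482]), 'moment': array([0.0282, 0.1508, 0.013 ]), 'width': np.float64(0.0415)}
```

View pics/w2.png

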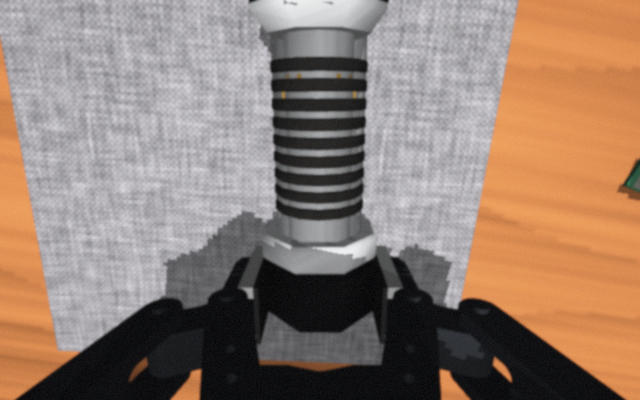

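The grip is on the cap (41.5 mm wide); the picture shows the pads over the black cap at about (320,300) and clear of the white collar. Pulling straight off along the torch axis.

Request:
step_arm(
  increments=[
    [0,0,0.001,0,0,0],
    [-0.005,-0.001,0.001,0,0,0],
    [-0.01,-0.002,0.001,0,0,0],
    [-0.015,-0.003,0.001,0,0,0],
    [-0.02,-0.0037,0.001,0,0,0],
    [-0.027,-0.005,0.001,0,0,0],
    [-0.034,-0.0063,0.001,0,0,0],
    [-0.041,-0.0076,0.001,0,0,0],
  ],
)

```text
clock: 4.0
tool_pos: [0.4558, -0.2022, 0.083]
tcp_rot: [3.129, 0.283, 0.001]
force: [1.3, 0.1, 2.7]
width: 0.0413
```

```bash
python3 - <<'E'
from h import *
s=sense();print({k:np.round(v,4) for k,v in s.items() if k in('force','moment','width','tool_pos')})
f=snap('wrist','w3.png')
E
```

```text
{'tool_pos': array([ 0.4558, -0.2022,  0.083 ]), 'force': array([1.2945, 0.1065, 2.6895]), 'moment': array([ 0.0218, -0.3151, -0.0106]), 'width': np.float64(0.0413)}
```

View pics/w3.png

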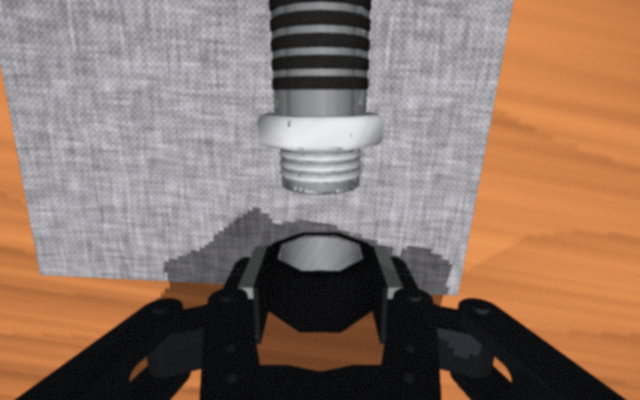

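The cap is clear: its open end is at (320,250), the tail neck at (320,170), and the torch hasn't moved. Lifting and carrying it over to the narrow compartment.

Request:
step_arm(
  increments=[
    [0,0,0.05,0,0,0],
    [0,0.01,0.1,0,0,0],
    [0.005,0.05,0.13,0,0,-0.01],
    [0.015,0.105,0.14,0,0,-0.02],
    [0.025,0.165,0.14,0,0,-0.03],
    [0.035,0.225,0.14,0,0,-0.04],
    [0.04,0.285,0.14,0,0,-0.05],
    [0.05,0.34,0.14,0,0,-0.066],
  ],
)

```text
clock: 5.05
tool_pos: [0.5046, 0.1396, 0.2217]
tcp_rot: [3.136, 0.18, -0.005]
force: [0.2, -0.5, -0.1]
width: 0.0413
```

Request:
step_arm(
  increments=[
    [0.008,0.055,0,0,0,0],
    [0.015,0.1,0,0,0,0],
    [0.015,0.111,0,0,0,0],
    [0.015,0.111,0,0,0,0],
  ],
)

```text
clock: 5.55
tool_pos: [0.5201, 0.2488, 0.2217]
tcp_rot: [3.135, 0.182, -0.004]
force: [-0.4, 0.2, -1.0]
width: 0.0415
```

```bash
python3 - <<'E'
from h import *
s=sense();print({k:np.round(v,4) for k,v in s.items() if k in('force','moment','width','tool_pos','tcp_rot')})
f=snap('wrist','w4.png')
E
```

```text
{'tool_pos': array([0.5201, 0.2488, 0.2217]), 'tcp_rot': array([ 3.1348,  0.1822, -0.0042]), 'force': array([-0.3756,  0.2226, -1.0227]), 'moment': array([-0.0072,  0.0249,  0.0073]), 'width': np.float64(0.0415)}
```

View pics/w4.png

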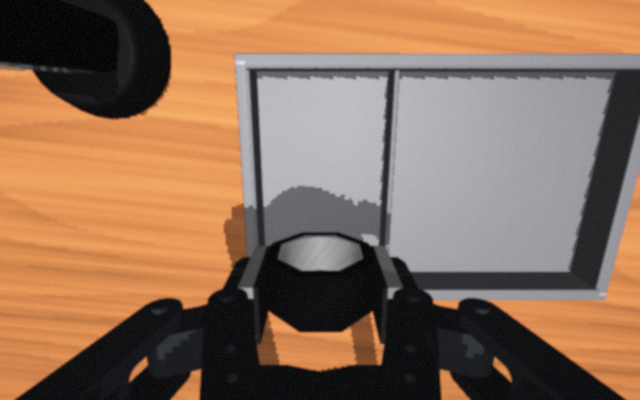

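The wrist view shows the tray: narrow compartment at columns 262–386, divider at about 391, far wall near row 65. The radio is well to the left. Checking the rim edges numerically.

```bash
python3 - <<'E'
from h import *
f=ld('w4.png'); P=pts(f); v,u=np.indices(P.shape[:2])
a=0.115; th=np.arctan2(.115,.9934)
m=(P[...,2]>.026)&(P[...,2]<.042)&(v<300)&(u>225)&~((u>230)&(u<440)&(v>225)); q=P[m]
# outer front-left corner: rim points
for th in [np.radians(6.6)]:
    ex=np.array([np.cos(th),np.sin(th)]); ey=np.array([-ex[1],ex[0]])
    x=q[:,:2]@ex; y=q[:,:2]@ey
    print('x range',np.percentile(x,[.2,99.8]),'y',np.percentile(y,[.2,99.8]))
    hx,e=np.histogram(x,np.arange(.4,.75,.003)); print([(e[i].round(3),hx[i]) for i in np.where(hx>400)[0]])
    hy,e=np.histogram(y,np.arange(-.1,.35,.003)); print([(e[i].round(3),hy[i]) for i in np.where(hy>250)[0]])
    t=np.array([.5201,.2488]); print('tcp in these',t@ex,t@ey, 'pred tray c',np.array([.5305,.163])@ex,np.array([.5305,.163])@ey)
# yaw via far rim line
k=(v>52)&(v<72)&(u>260)&(u<630)&(P[...,2]>.033)&(P[...,2]<.039); l=cv2.fitLine(P[k][:,:2].astype(np.float32),cv2.DIST_HUBER,0,.003,.001).ravel(); print('far rim dir',np.degrees(np.arctan2(l[0],-l[1])))
print('floor z',np.median(P[100:200,420:560,2]))
E
```

```text
x range [0.45435642 0.64272132] y [-0.04798827  0.24542712]
[(np.float64(0.454), np.int64(485)), (np.float64(0.457), np.int64(524)), (np.float64(0.46), np.int64(1062)), (np.float64(0.463), np.int64(472)), (np.float64(0.631), np.int64(1053)), (np.float64(0.634), np.int64(1980)), (np.float64(0.637), np.int64(1862)), (np.float64(0.64), np.int64(1819))]
[(np.float64(-0.049), np.int64(317)), (np.float64(-0.046), np.int64(566)), (np.float64(-0.043), np.int64(669)), (np.float64(-0.04), np.int64(2600)), (np.float64(0.131), np.int64(477)), (np.float64(0.134), np.int64(592)), (np.float64(0.233), np.int64(497)), (np.float64(0.236), np.int64(743)), (np.float64(0.239), np.int64(715)), (np.float64(0.242), np.int64(717))]
tcp in these 0.5452495384313915 0.1873723321100387 pred tray c 0.5457190076813475 0.1009456024563989
far rim dir 6.677627
floor z 0.004012863082793916
```

The tray fits: its centre is 2 mm from my estimate, the floor is at 4 mm, and the cap is centred over the narrow compartment. Lowering it and opening only part way, so the fingers stay clear of the walls.

Request:
step_arm(
  increments=[
    [0.002,-0.001,-0.04,0,0,0],
    [0.002,-0.001,-0.08,0,0,0],
    [0.002,-0.001,-0.11,0,0,0],
    [0.002,-0.001,-0.125,0,0,0],
    [0.002,-0.001,-0.132,0,0,0],
    [0.002,-0.001,-0.137,0,0,0],
    [0.002,-0.001,-0.137,0,0,0],
  ],
)

```text
clock: 6.48
tool_pos: [0.5236, 0.2481, 0.0866]
tcp_rot: [-3.136, -0.18, -0.002]
force: [0.1, -0.4, -0.9]
width: 0.0411
```

Request:
step_arm(
  increments=[
    [0,0,0,0,0,0],
    [0,0,0,0,0,0],
    [0,0,0,0,0,0],
    [0,0,0,0,0,0],
  ],
  grip=0.62,
)

```text
clock: 6.98
tool_pos: [0.5231, 0.2481, 0.086]
tcp_rot: [-3.136, -0.18, -0.0]
force: [-0.3, 0.4, 0.1]
width: 0.0533
```

Request:
step_arm(
  increments=[
    [0,0,0.015,0,0,0],
    [0,0,0.05,0,0,0],
    [0,0,0.1,0,0,0],
    [0,0,0.14,0,0,0],
  ],
)

```text
clock: 7.48
tool_pos: [0.5236, 0.2482, 0.2291]
tcp_rot: [-3.136, -0.18, -0.004]
force: [0.8, 0.1, 0.4]
width: 0.0529
```

```bash
python3 - <<'E'
from h import *
s=sense();print({k:np.round(v,4) for k,v in s.items() if k in('force','moment','width','tool_pos','tcp_rot','joint_pos')})
f=snap('wrist','w5.png')
P=pts(f); v,u=np.indices(P.shape[:2]); m=cc((f['pixels'].mean(-1)<60)&(v<340)&(u>260)&(u<385)&(v>220)&(P[...,2]>.01)&(P[...,2]<.06)); q=P[m]; print(len(q),q.min(0),q.max(0),np.percentile(q[:,2],95))
E
```

```text
{'joint_pos': array([0.2933, 0.2849, 1.6067, 0.    , 1.2471, 1.7492]), 'tool_pos': array([0.5236, 0.2482, 0.2291]), 'tcp_rot': array([-3.1357, -0.1803, -0.0044]), 'force': array([0.8492, 0.0637, 0.3896]), 'moment': array([ 0.0107, -0.0217,  0.074 ]), 'width': np.float64(0.0529)}
2234 [0.4319054  0.18758173 0.01005055] [0.50300071 0.29384416 0.03660714] 0.03433198655934122
```

View pics/w5.png

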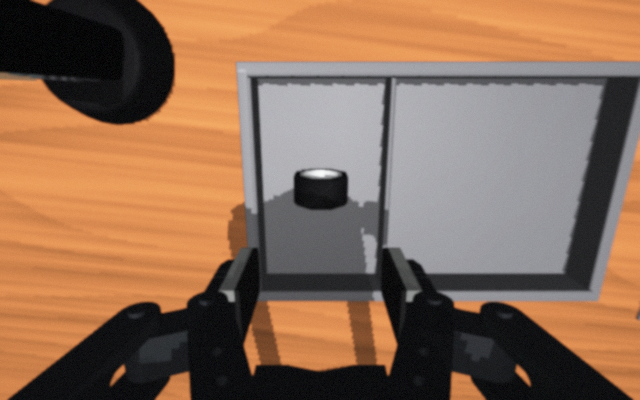

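The cap is lying in the narrow compartment at (320,188), and the fingers (tips at 240 and 395) are free. Next, a small tilt test to learn how the wrist takes a sideways tilt before planning the torch turn.

Request:
step_arm(
  increments=[
    [0,0,0.02,0.17,0,0],
    [0,0,0.02,0.34,0,0],
    [0,0,0.02,0.5,0,0],
    [0,0,0.02,0.5,0,0],
  ],
  grip=1,
)

```text
clock: 8.02
tool_pos: [0.523, 0.2462, 0.2455]
tcp_rot: [-2.64, -0.147, -0.038]
force: [0.2, -0.2, -0.6]
width: 0.0855
```

```bash
python3 - <<'E'
from h import *
from scipy.optimize import least_squares
from scipy.spatial.transform import Rotation as R
s=sense();print({k:np.round(v,4) for k,v in s.items() if k in('width','tool_pos','tcp_rot','joint_pos')})
D=[(.2074,1.7504,.5679,.3027),(.1648,1.8709,.5238,.2506),(.4116,2.2092,.5277,.083),(.2849,1.8916,.5731,.2291)]
def fk(q,p,sg=1):
    a,h,L1,L2,e,L3,dy=p
    A=R.from_rotvec([0,0,q[0]]); B=A*R.from_rotvec([0,q[1],0]); C=B*R.from_rotvec([0,q[2],0]); 
    F=C*R.from_rotvec([0,0,sg*q[3]])*R.from_rotvec([0,q[4],0])
    return A.apply([a,dy,h])+B.apply([0,0,L1])+C.apply([e,0,L2])+F.apply([0,0,L3]), F*R.from_rotvec([0,0,sg*q[5]])
q=s['joint_pos']
obs=[([-1.4045,.20745,1.54299,0,1.39348,-.1505],[.179,-.5458,.3027]),([-.5335,.1648,1.7061,0,1.2715,.8558],[.4948,-.1923,.2506]),([-.5348,.4116,1.7976,0,.9304,.855],[.4979,-.1948,.083]),([.2933,.2849,1.6067,0,1.2471,1.7492],[.5236,.2482,.2291]),(q,s['tool_pos'])]
for sg in (1,-1):
    r=least_squares(lambda p:np.concatenate([fk(o[0],p,sg)[0]-o[1] for o in obs]+[1e-3*(p-np.array([0,.2,.4,.4,0,.2,.086]))]),[0,.2,.4,.4,0,.2,.086])
    print(sg,r.x.round(4),(np.array(r.fun).reshape(-1)[:15]*1000).round(1))
    Rm=R.from_rotvec(s['tcp_rot']).as_matrix(); print('tool z meas',Rm[:,2].round(3),'fk',fk(q,r.x,sg)[1].as_matrix()[:,2].round(3))
    print('meas x',Rm[:,0].round(3),fk(q,r.x,sg)[1].as_matrix().round(3).tolist())
E
```

```text
{'joint_pos': array([0.0828, 0.2204, 1.718 , 0.5341, 1.2104, 1.3482]), 'tool_pos': array([0.523 , 0.2462, 0.2455]), 'tcp_rot': array([-2.6396, -0.1469, -0.0375]), 'width': np.float64(0.0855)}
1 [-1.000e-04  2.825e-01  4.555e-01  4.997e-01  9.420e-02  2.435e-01
  8.620e-02] [-0.   0.   0.   0.1  0.1 -0.  -0.  -0.  -0.   0.  -0.1  0.  -0.  -0.
  0. ]
tool z meas [ 0.     0.478 -0.878] fk [ 0.     0.478 -0.878]
meas x [0.994 0.097 0.053] [[-0.111, 0.994, 0.0], [0.873, 0.097, 0.478], [0.475, 0.053, -0.878]]
-1 [ 0.0088 -0.159   0.4312  0.4929  0.0735 -0.211   0.0893] [  3.4  -1.5  10.8   6.    0.2  10.7   6.1  -0.   11.3   0.    3.2  11.4
 -12.2 -13.5 -44.3]
tool z meas [ 0.     0.478 -0.878] fk [ 0.079 -0.471 -0.878]
meas x [0.994 0.097 0.053] [[0.034, -0.996, 0.079], [-0.879, -0.068, -0.471], [0.475, -0.053, -0.878]]
```

The fitted kinematics reproduce every reading to 0.1 mm. I'll use them to check the knock pose (tool near horizontal, torch tail down) against the joint ranges.

```bash
cat >> h.py <<'E'
from scipy.spatial.transform import Rotation as R
from scipy.optimize import least_squares
PK=[-1e-4,.2825,.4555,.4997,.0942,.2435,.0862]
LO=np.array([-2.73,-.86,.23,-1.11,.08,-2.82]);HI=np.array([2.73,2.22,2.46,4.25,2.63,2.82])
def fk(q,p=PK):
    a,h,L1,L2,e,L3,dy=p
    A=R.from_rotvec([0,0,q[0]]); B=A*R.from_rotvec([0,q[1],0]); C=B*R.from_rotvec([0,q[2],0])
    F=C*R.from_rotvec([0,0,q[3]])*R.from_rotvec([0,q[4],0])
    return A.apply([a,dy,h])+B.apply([0,0,L1])+C.apply([e,0,L2])+F.apply([0,0,L3]), F*R.from_rotvec([0,0,q[5]+np.pi/2])
def ik(pos,Rt,q0):
    r=least_squares(lambda q:np.r_[(fk(q)[0]-pos)*5,(fk(q)[1]*Rt.inv()).as_rotvec()],np.clip(q0,LO+1e-3,HI-1e-3),bounds=(LO,HI)); return r.x,np.abs(r.fun).max()
def toolR(phi,psi):
    # tool x azimuth phi when down, then tilted by psi so tool z swings towards phi
    d=R.from_matrix(np.array([[np.cos(phi),np.sin(phi),0],[np.sin(phi),-np.cos(phi),0],[0,0,-1]]).T)
    return R.from_rotvec(psi*np.array([np.sin(phi),-np.cos(phi),0]))*d
E
python3 - <<'E'
from h import *
G=np.array([.5395,.1095])
for phd in (30,50,70,90,110,130):
  q=None
  for ps in (0,30,60,75,80,90):
    phi,psi=np.radians([phd,ps]); Rt=toolR(phi,psi); M=Rt.as_matrix()
    # grasp point: rim at G,z=.004 ; grasp 112mm up along tool x
    g=np.r_[G,.03]+.112*M[:,0] if ps>=60 else np.array([.5,0.,.2]); pos=g-.054*M[:,2]
    if q is None: q=np.array([0,.28,1.6,0.1,1.25,.5+np.radians(80-phd)])
    q,e=ik(pos,Rt,q)
    if ps>=75 or ps==0: print(phd,ps,q.round(2),'err',e.round(4),'wristcentre',(pos-.2435*M[:,2]).round(3))
E
```

```text
30 0 [-0.17  0.1   1.78 -0.    1.27  0.87] err 0.0 wristcentre [0.5   0.    0.498]
30 75 [-0.34  0.38  2.31  2.12  1.04 -1.17] err 0.0 wristcentre [ 0.316 -0.02   0.215]
30 80 [-0.38  0.45  2.32  2.15  1.18 -1.26] err 0.0 wristcentre [ 0.303 -0.027  0.192]
30 90 [-0.45  0.63  2.32  2.16  1.46 -1.41] err 0.0 wristcentre [ 0.282 -0.039  0.142]
50 0 [-0.17  0.1   1.78 -0.    1.27  0.52] err 0.0 wristcentre [0.5   0.    0.498]
50 75 [-0.46  0.45  2.15  1.64  1.22 -1.01] err 0.0 wristcentre [ 0.373 -0.088  0.215]
50 80 [-0.5   0.51  2.16  1.67  1.32 -1.09] err 0.0 wristcentre [ 0.364 -0.1    0.192]
50 90 [-0.56  0.65  2.14  1.7   1.53 -1.23] err 0.0 wristcentre [ 0.348 -0.118  0.142]
70 0 [-0.17  0.1   1.78 -0.    1.27  0.18] err 0.0 wristcentre [0.5   0.    0.498]
70 75 [-0.47  0.55  1.95  1.32  1.43 -0.92] err 0.0 wristcentre [ 0.451 -0.133  0.215]
70 80 [-0.5   0.6   1.94  1.35  1.51 -0.98] err 0.0 wristcentre [ 0.446 -0.148  0.192]
70 90 [-0.56  0.72  1.91  1.39  1.67 -1.07] err 0.0 wristcentre [ 0.438 -0.17   0.142]
90 0 [-0.17  0.1   1.78 -0.    1.27 -0.17] err 0.0 wristcentre [0.5 
[... 271 characters left out ...]
142]
110 0 [-0.17  0.1   1.78 -0.    1.27 -0.52] err 0.0 wristcentre [0.5   0.    0.498]
110 75 [-0.34  0.77  1.51  0.89  1.88 -0.91] err 0.0 wristcentre [ 0.628 -0.133  0.215]
110 80 [-0.36  0.82  1.48  0.93  1.95 -0.92] err 0.0 wristcentre [ 0.633 -0.148  0.192]
110 90 [-0.39  0.92  1.41  1.01  2.08 -0.92] err 0.0 wristcentre [ 0.641 -0.17   0.142]
130 0 [-0.17  0.1   1.78 -0.    1.27 -0.87] err 0.0 wristcentre [0.5   0.    0.498]
130 75 [-0.25  0.87  1.3   0.71  2.09 -0.98] err 0.0 wristcentre [ 0.706 -0.088  0.215]
130 80 [-0.26  0.92  1.26  0.75  2.16 -0.97] err 0.0 wristcentre [ 0.715 -0.1    0.192]
130 90 [-0.28  1.03  1.18  0.85  2.3  -0.93] err 0.0 wristcentre [ 0.731 -0.118  0.142]
```

Every option is in range with j4 positive. I'll use φ = 110° and tilt ≈ 80°, which keeps the body above the tray walls and leaves the side camera a view. Going back to the torch head now.

Request:
step_arm(
  increments=[
    [0.01,-0.05,0,-0.15,0,0],
    [0.02,-0.105,0,-0.3,0,0],
    [0.03,-0.16,0,-0.45,0,0],
    [0.04,-0.215,0,-0.5,0,0],
    [0.05,-0.27,0,-0.5,0,0],
    [0.062,-0.325,0,-0.5,0,0],
    [0.075,-0.38,0,-0.5,0,0],
    [0.082,-0.42,-0.02,-0.5,0,0],
  ],
)

```text
clock: 9.02
tool_pos: [0.6077, -0.1746, 0.2291]
tcp_rot: [3.13, 0.179, 0.009]
force: [0.0, -0.1, -0.4]
width: 0.0854
```

Request:
step_arm(
  increments=[
    [0,0,-0.03,0,0,0.066],
    [0,0,-0.03,0,0,0.066],
    [0,0,-0.03,0,0,0.066],
  ],
)

```text
clock: 9.4
tool_pos: [0.606, -0.1712, 0.1972]
tcp_rot: [3.127, 0.284, 0.002]
force: [0.3, -0.1, 0.5]
width: 0.0853
```

```bash
python3 - <<'E'
from h import *
s=sense();print({k:np.round(v,4) for k,v in s.items() if k in('width','tool_pos','tcp_rot','joint_pos')})
x=R.from_rotvec(s['tcp_rot']).as_matrix(); print('tool x az',np.degrees(np.arctan2(x[1,0],x[0,0])),'tool z',x[:,2].round(4))
f=snap('wrist','w6.png');img=f['pixels'].astype(int); P=pts(f); v,u=np.indices(img.shape[:2])
m=cc((P[...,2]>.018)&(P[...,2]<.055)&(v<340)&(u>250)&(u<400)); q=P[m]
vx,vy,x0,y0=cv2.fitLine(q[:,:2].astype(np.float32),cv2.DIST_HUBER,0,.003,.0001).ravel()
d=np.array([vx,vy]); d*=-np.sign(d[0]); c=np.array([x0,y0]); sg=(q[:,:2]-c)@d
print(len(q),c,d,np.degrees(np.arctan2(d[1],d[0])),np.percentile(sg,[.5,99.5]), 'y at x=.605',y0+(.605-x0)*d[1]/d[0])
E
```

```text
{'joint_pos': array([-4.1240e-01,  4.1910e-01,  1.4972e+00, -1.0000e-03,  1.2236e+00,
        9.7750e-01]), 'tool_pos': array([ 0.606 , -0.1712,  0.1972]), 'tcp_rot': array([3.1271e+00, 2.8420e-01, 1.7000e-03]), 'width': np.float64(0.0853)}
tool x az 10.386476549560086 tool z [ 0.0012 -0.0015 -1.    ]
7538 [ 0.56831044 -0.18120947] [-0.98325574 -0.18223102] -169.50026 [-0.05288942  0.07228613] y at x=.605 -0.17440964
```

View pics/w6.png

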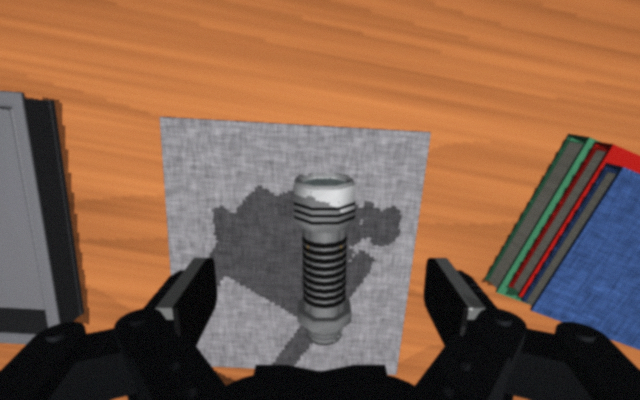

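The torch is undisturbed: head at (325,205), tail neck at (322,335), same axis as before. Descending on the head's flats and gripping firmly.

Request:
step_arm(
  increments=[
    [-0.001,-0.003,-0.04,0,0,0],
    [-0.001,-0.003,-0.08,0,0,0],
    [-0.001,-0.003,-0.105,0,0,0],
    [-0.001,-0.003,-0.115,0,0,0],
    [-0.001,-0.003,-0.115,0,0,0],
  ],
)

```text
clock: 10.07
tool_pos: [0.6047, -0.1748, 0.0817]
tcp_rot: [3.128, 0.284, 0.001]
force: [0.0, 1.1, 0.6]
width: 0.0854
```

Request:
step_arm(
  increments=[
    [0,0,0,0,0,0],
    [0,0,0,0,0,0],
    [0,0,0,0,0,0],
    [0,0,0,0,0,0],
    [0,0,0,0,0,0],
    [0,0,0,0,0,0],
  ],
  grip=0.3,
  newtons=80,
)

```text
clock: 10.82
tool_pos: [0.6052, -0.1755, 0.0825]
tcp_rot: [3.127, 0.283, 0.004]
force: [0.1, 0.6, 5.7]
width: 0.0405
```

```bash
python3 - <<'E'
from h import *
s=sense();print({k:np.round(v,4) for k,v in s.items() if k in('width','tool_pos','tcp_rot','joint_pos','force','moment')})
f=snap('wrist','w7.png')
E
```

```text
{'joint_pos': array([-4.1950e-01,  5.6980e-01,  1.5471e+00,  1.0000e-04,  1.0217e+00,
        9.7060e-01]), 'tool_pos': array([ 0.6052, -0.1755,  0.0825]), 'tcp_rot': array([3.1274, 0.2833, 0.0042]), 'force': array([0.1327, 0.5784, 5.7082]), 'moment': array([ 0.0165,  0.0949, -0.0023]), 'width': np.float64(0.0405)}
```

View pics/w7.png

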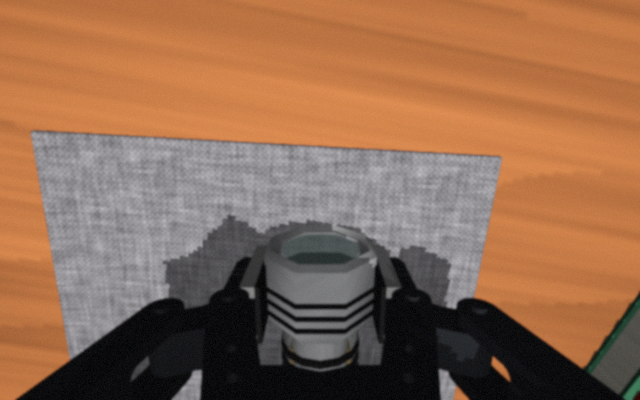

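The head is gripped at 40.5 mm with a firm, centred hold. Working out the carry targets.

```bash
python3 - <<'E'
from h import *
s=sense(); q=s['joint_pos']; R0=R.from_rotvec(s['tcp_rot'])
phi,psi=np.radians(110),np.radians(83)
Rt=toolR(phi,psi); M=Rt.as_matrix(); G=np.array([.5395,.1095])
for rz in (.004,.06,.12):
    pos=np.r_[G,rz]+.1126*M[:,0]-.054*M[:,2]; print('rim',rz,'TCP',pos.round(4))
    qq,e=ik(pos,Rt,[-.35,.8,1.5,.9,1.9,-.9]); print(qq.round(3),e.round(5))
print('tool x',M[:,0].round(3),'z',M[:,2].round(3))
# intermediate: tool down phi=110 at (.56,-.05,.33)
q1,e=ik(np.array([.58,-.06,.33]),toolR(phi,0),[-.2,.3,1.5,0,1.3,-.5]); print(q1.round(3),e)
print('yaw',(toolR(phi,0)*R0.inv()).as_rotvec())
# tilt path check, straight from (.58,-.06,.33) to rim .06 TCP
pos2=np.r_[G,.08]+.1126*M[:,0]-.054*M[:,2]; qp=q1
for k in range(1,9):
    t=k/8; p=(1-t)*np.array([.58,-.06,.33])+t*pos2; qq,e=ik(p,toolR(phi,psi*t),qp); print(k,qq.round(2),'dq max',abs(qq-qp).max().round(2),'rim',(p+.054*toolR(phi,psi*t).as_matrix()[:,2]-.1126*toolR(phi,psi*t).as_matrix()[:,0]).round(3)); qp=qq
E
```

```text
rim 0.004 TCP [0.5531 0.072  0.1223]
[-0.371  0.895  1.445  0.941  1.967 -0.946] 0.0
rim 0.06 TCP [0.5531 0.072  0.1783]
[-0.371  0.797  1.47   0.968  2.009 -0.881] 0.0
rim 0.12 TCP [0.5531 0.072  0.2383]
[-0.371  0.699  1.481  1.004  2.057 -0.8  ] 0.0
tool x [-0.042  0.115  0.993] z [-0.339  0.933 -0.122]
[-0.251  0.204  1.49  -0.     1.447 -0.601] 6.661338147750939e-15
yaw [-1.58187481e-03  3.08048158e-03  1.73914040e+00]
1 [-0.29  0.25  1.48  0.15  1.52 -0.65] dq max 0.15 rim [ 0.611 -0.138  0.24 ]
2 [-0.32  0.3   1.47  0.28  1.6  -0.69] dq max 0.14 rim [ 0.603 -0.108  0.207]
3 [-0.35  0.36  1.47  0.41  1.67 -0.73] dq max 0.13 rim [ 0.593 -0.075  0.176]
4 [-0.37  0.43  1.47  0.53  1.74 -0.76] dq max 0.12 rim [ 0.583 -0.04   0.149]
5 [-0.38  0.5   1.47  0.65  1.81 -0.79] dq max 0.12 rim [ 0.572 -0.003  0.126]
6 [-0.38  0.59  1.47  0.76  1.88 -0.81] dq max 0.11 rim [0.561 0.035 0.106]
7 [-0.38  0.67  1.48  0.87  1.95 -0.83] dq max 0.11 rim [0.55  0.072 0.091]
8 [-0.37  0.76  1.48  0.98  2.02 -0.85] dq max 0.11 rim [0.54 0.11 0.08]
```

Request:
step_arm(
  increments=[
    [0,0,0.02,0,0,0],
    [0,0,0.07,0,0,0.1],
    [0,0.01,0.13,0,0,0.28],
    [-0.005,0.03,0.19,0,0,0.46],
    [-0.01,0.05,0.24,0,0,0.64],
    [-0.015,0.07,0.2475,0,0,0.82],
    [-0.02,0.09,0.2475,0,0,1.0],
    [-0.025,0.115,0.2475,0,0,1.18],
  ],
)

```text
clock: 11.88
tool_pos: [0.5783, -0.0594, 0.3289]
tcp_rot: [-2.437, -1.983, 0.0]
force: [1.0, 0.5, -1.6]
width: 0.0401
```

Request:
step_arm(
  increments=[
    [0,0,0,0,0,0.18],
    [0,0,0,0,0,0.36],
    [0,0,0,0,0,0.54],
    [0,0,0,0,0,0.559],
  ],
)

```text
clock: 12.38
tool_pos: [0.5785, -0.0598, 0.3284]
tcp_rot: [-1.803, -2.572, 0.001]
force: [-0.6, -0.3, -1.9]
width: 0.0408
```

```bash
python3 - <<'E'
from h import *
s=sense();print({k:np.round(v,4) for k,v in s.items() if k in('clock','width','tool_pos','tcp_rot','joint_pos','force','moment')})
x=R.from_rotvec(s['tcp_rot']).as_matrix(); print('tool x az',np.degrees(np.arctan2(x[1,0],x[0,0])),'tool z',x[:,2].round(4))
f=snap('wrist','w8.png');snap('side','s8.png')
Rt=toolR(np.radians(110),np.radians(83)); print('turn left',(Rt*R.from_rotvec(s['tcp_rot']).inv()).as_rotvec())
print('shift to rim .08', np.array([.5531,.072,.1983])-s['tool_pos'])
E
```

```text
{'clock': np.float64(12.375), 'joint_pos': array([-0.2518,  0.203 ,  1.4946, -0.    ,  1.445 , -0.5998]), 'tool_pos': array([ 0.5785, -0.0598,  0.3284]), 'tcp_rot': array([-1.8028e+00, -2.5717e+00,  5.0000e-04]), 'force': array([-0.579 , -0.2512, -1.8753]), 'moment': array([ 0.0637,  0.0115, -0.0632]), 'width': np.float64(0.0408)}
tool x az 109.93935203471591 tool z [-9.e-04  2.e-04 -1.e+00]
turn left [1.36123288e+00 4.93930260e-01 2.82452430e-04]
shift to rim .08 [-0.02541187  0.1318056  -0.13014856]
```

View pics/s8.png

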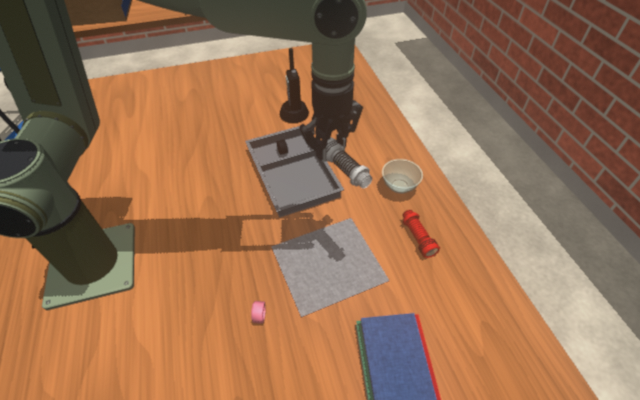

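View pics/w8.png

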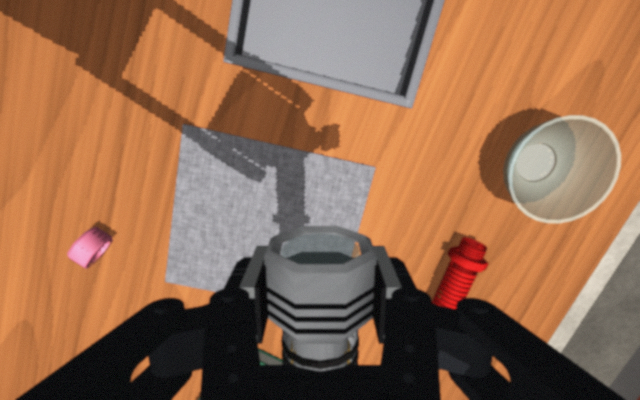

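The side view shows the torch held level at (347,163) and the cap in the narrow compartment at (281,145). Now tilting the tail down while moving over the wide compartment.

Request:
step_arm(
  increments=[
    [-0.003,0.016,-0.016,0.17,0.062,0],
    [-0.006,0.033,-0.032,0.34,0.123,0],
    [-0.009,0.05,-0.048,0.51,0.185,0],
    [-0.013,0.066,-0.065,0.68,0.247,0],
    [-0.016,0.082,-0.081,0.85,0.309,0],
    [-0.019,0.099,-0.098,1.02,0.37,0],
    [-0.022,0.115,-0.114,1.19,0.432,0],
    [-0.025,0.132,-0.13,1.361,0.494,0],
  ],
)

```text
clock: 13.48
tool_pos: [0.5548, 0.0715, 0.198]
tcp_rot: [-1.021, -1.454, -0.905]
force: [0.1, 0.6, -1.8]
width: 0.0407
```

Request:
step_arm(
  increments=[
    [0,0,0,0,0,0],
    [0,0,-0.02,0,0,0],
    [0,0,-0.04,0,0,0],
    [0,0,-0.04,0,0,0],
  ],
)

```text
clock: 13.98
tool_pos: [0.5539, 0.0718, 0.1577]
tcp_rot: [-1.022, -1.457, -0.902]
force: [-0.3, -0.3, -2.6]
width: 0.0407
```

```bash
python3 - <<'E'
from h import *
s=sense();print({k:np.round(v,4) for k,v in s.items() if k in('clock','width','tool_pos','tcp_rot','joint_pos','force','moment')})
M=R.from_rotvec(s['tcp_rot']).as_matrix(); print('tool x',M[:,0].round(3),'tool z',M[:,2].round(4)); print('rim',(s['tool_pos']+.054*M[:,2]-.1126*M[:,0]).round(4))
snap('side','s9.png');snap('top','t9.png')
import cv2
for n in ('s9','t9'):
    im=cv2.imread(f'pics/{n}.png'); 
    a=im[90:260,220:440] if n[0]=='s' else im[130:260,200:400]; cv2.imwrite(f'pics/{n}c.png',cv2.resize(a,None,fx=3,fy=3,interpolation=cv2.INTER_CUBIC))
E
```

```text
{'clock': np.float64(13.975), 'joint_pos': array([-0.3712,  0.8331,  1.4601,  0.9578,  1.9921, -0.9038]), 'tool_pos': array([0.5539, 0.0718, 0.1577]), 'tcp_rot': array([-1.0218, -1.4575, -0.902 ]), 'force': array([-0.3121, -0.2763, -2.6201]), 'moment': array([-0.7423, -0.2718,  0.0358]), 'width': np.float64(0.0407)}
tool x [-0.042  0.116  0.992] tool z [-0.3387  0.9328 -0.1235]
rim [0.5403 0.1091 0.0393]
```

View pics/s9c.png

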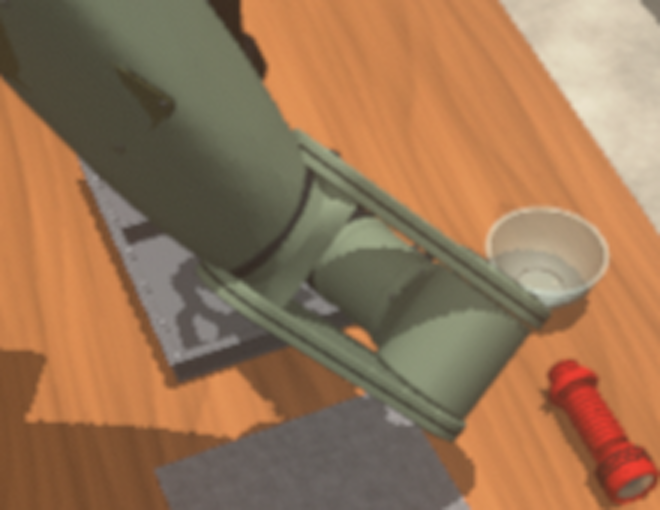

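View pics/t9c.png

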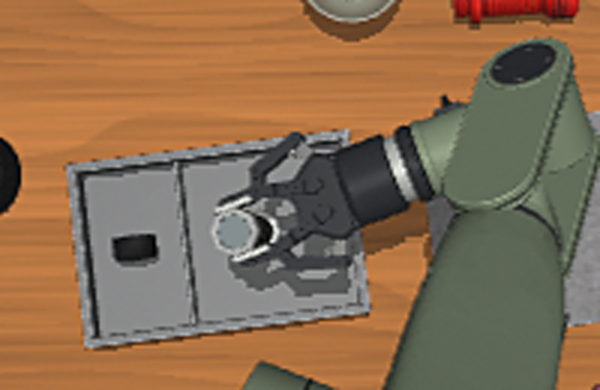

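The top crop shows the torch vertical at crop (238,230) over the wide compartment, with the gripper clear of the walls and the cap on the left. The rim is at z = 0.039. First a knock from a 22 mm gap at about 0.22 m/s.

Request:
step_arm(
  increments=[
    [0,0,-0.011,0,0,0],
    [0,0,-0.011,0,0,0],
    [0,0,-0.038,0,0,0],
    [0,0,-0.036,0,0,0],
  ],
)

```text
clock: 14.58
tool_pos: [0.5541, 0.0723, 0.1235]
tcp_rot: [-1.016, -1.454, -0.906]
force: [-0.1, 1.5, 1.3]
width: 0.0402
```

```bash
python3 - <<'E'
from h import *
s=sense();print({k:np.round(v,4) for k,v in s.items() if k in('clock','width','tool_pos','force','moment','qvel')})
M=R.from_rotvec(s['tcp_rot']).as_matrix(); print('tool x',M[:,0].round(3)); print('rim',(s['tool_pos']+.054*M[:,2]-.1126*M[:,0]).round(4))
E
```

```text
{'clock': np.float64(14.575), 'qvel': array([ 0.003 , -0.0416,  0.0128, -0.0351, -0.0395,  0.028 ]), 'tool_pos': array([0.5541, 0.0723, 0.1235]), 'force': array([-0.1418,  1.5431,  1.2994]), 'moment': array([-0.1771, -0.0103, -0.0834]), 'width': np.float64(0.0402)}
tool x [-0.042  0.109  0.993]
rim [0.5405 0.1104 0.0054]
```

The first knock landed, with the rim on the floor. Repeating.

Request:
step_arm(
  increments=[
    [0,0,0.025,0,0,0],
    [0,0,0.025,0,0,0],
    [0,0,-0.002,0,0,0],
    [0,0,0,0,0,0],
    [0,0,0.025,0,0,0],
    [0,0,0.025,0,0,0],
    [0,0,-0.002,0,0,0],
    [0,0,0,0,0,0],
  ],
)

```text
clock: 15.58
tool_pos: [0.5537, 0.0725, 0.1232]
tcp_rot: [-1.015, -1.452, -0.907]
force: [-1.5, 3.1, 4.0]
width: 0.0404
```

Request:
step_arm(
  increments=[
    [0,0,0.025,0,0,0],
    [0,0,0.025,0,0,0],
    [0,0,-0.002,0,0,0],
    [0,0,0,0,0,0],
    [0,0,0.025,0,0,0],
    [0,0,0.025,0,0,0],
    [0,0,-0.002,0,0,0],
    [0,0,0,0,0,0],
  ],
)

```text
clock: 16.58
tool_pos: [0.553, 0.0721, 0.1228]
tcp_rot: [-1.014, -1.451, -0.904]
force: [-2.2, 0.6, 6.5]
width: 0.0404
```

Request:
step_arm(
  increments=[
    [0,0,0.025,0,0,0],
    [0,0,0.025,0,0,0],
    [0,0,-0.002,0,0,0],
    [0,0,0,0,0,0],
    [0,0,0.025,0,0,0],
    [0,0,0.025,0,0,0],
    [0,0,-0.002,0,0,0],
    [0,0,0,0,0,0],
  ],
)

```text
clock: 17.58
tool_pos: [0.5533, 0.0727, 0.1227]
tcp_rot: [-1.014, -1.451, -0.907]
force: [-0.6, 4.1, 5.9]
width: 0.0406
```

```bash
python3 - <<'E'
from h import *
s=sense();print({k:np.round(v,4) for k,v in s.items() if k in('clock','width','tool_pos','force','moment','qvel')})
M=R.from_rotvec(s['tcp_rot']).as_matrix(); print('tool x',M[:,0].round(3)); print('rim',(s['tool_pos']+.054*M[:,2]-.1126*M[:,0]).round(4))
E
```

```text
{'clock': np.float64(17.575), 'qvel': array([ 0.0037, -0.0383,  0.0167, -0.0247, -0.0382,  0.0228]), 'tool_pos': array([0.5533, 0.0727, 0.1227]), 'force': array([-0.5619,  4.1261,  5.8577]), 'moment': array([ 0.8562,  0.3229, -0.0081]), 'width': np.float64(0.0406)}
tool x [-0.04   0.106  0.994]
rim [0.5395 0.1111 0.0047]
```

Seven knocks done, rim firmly on the floor. Lifting slowly to let the holder slide out.

Request:
step_arm(
  increments=[
    [0,0,0.01,0,0,0],
    [0,0,0.02,0,0,0],
    [0,0,0.03,0,0,0],
    [0,0,0.04,0,0,0],
    [0,0,0.05,0,0,0],
    [0,0,0.06,0,0,0],
    [0,0,0.066,0,0,0],
    [0,0,0.066,0,0,0],
  ],
)

```text
clock: 18.58
tool_pos: [0.5543, 0.0719, 0.1889]
tcp_rot: [-1.021, -1.459, -0.904]
force: [-0.1, -1.1, -1.0]
width: 0.0404
```

```bash
python3 - <<'E'
from h import *
s=sense();print({k:np.round(v,4) for k,v in s.items() if k in('clock','width','tool_pos','force','moment')})
f=snap('wrist','w10.png');snap('top','t10.png');snap('side','s10.png')
im=cv2.imread('pics/t10.png');cv2.imwrite('pics/t10c.png',cv2.resize(im[130:260,200:400],None,fx=3,fy=3,interpolation=cv2.INTER_CUBIC))
E
```

```text
{'clock': np.float64(18.575), 'tool_pos': array([0.5543, 0.0719, 0.1889]), 'force': array([-0.1304, -1.0648, -1.0196]), 'moment': array([-0.6959, -0.2547, -0.0034]), 'width': np.float64(0.0404)}
```

View pics/t10c.png

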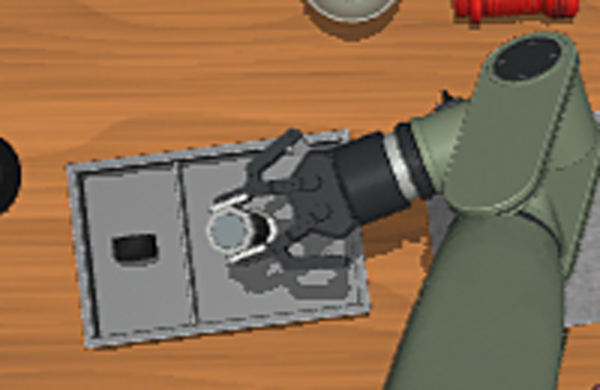

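View pics/w10.png

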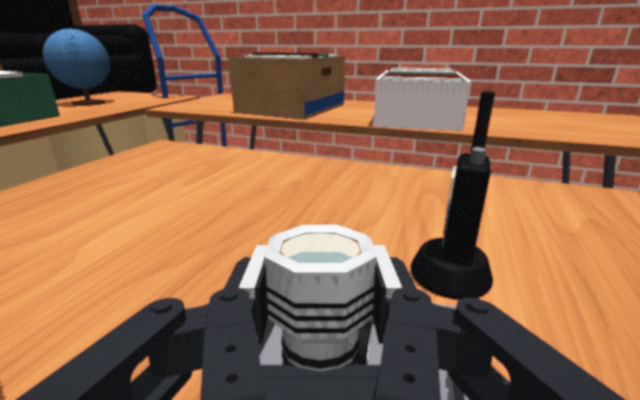

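View pics/s10.png

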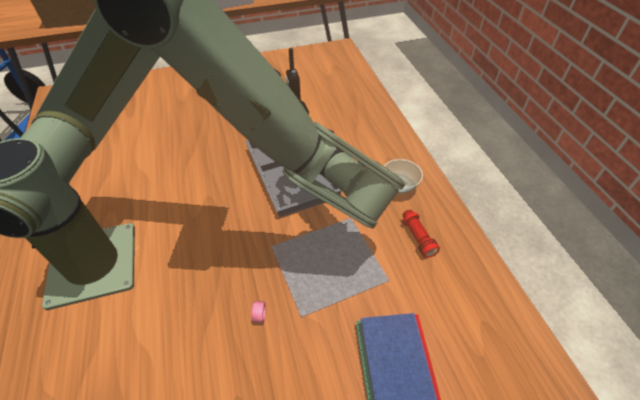

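No view reaches under the torch: the top view shows it at crop (230,232) with nothing beside it, and the arm blocks the side view. Rim clearance is 66 mm against the 52 mm holder, so I'll shift sideways inside the compartment to look.

Request:
step_arm(
  increments=[
    [-0.015,0,0,0,0,0],
    [-0.03,0,0,0,0,0],
    [-0.05,-0.005,0,0,0,0],
    [-0.05,-0.005,0,0,0,0],
  ],
)

```text
clock: 19.23
tool_pos: [0.5033, 0.0671, 0.188]
tcp_rot: [-1.021, -1.455, -0.903]
force: [0.6, 0.3, -1.8]
width: 0.0404
```

```bash
python3 - <<'E'
from h import *
s=sense();print({k:np.round(v,4) for k,v in s.items() if k in('clock','width','tool_pos','force','moment')})
f=snap('top','t11.png')
im=cv2.imread('pics/t11.png');cv2.imwrite('pics/t11c.png',cv2.resize(im[130:260,200:400],None,fx=3,fy=3,interpolation=cv2.INTER_CUBIC))
E
```

```text
{'clock': np.float64(19.225), 'tool_pos': array([0.5033, 0.0671, 0.188 ]), 'force': array([ 0.5681,  0.2527, -1.835 ]), 'moment': array([-0.6561, -0.3317, -0.0453]), 'width': np.float64(0.0404)}
```

View pics/t11c.png

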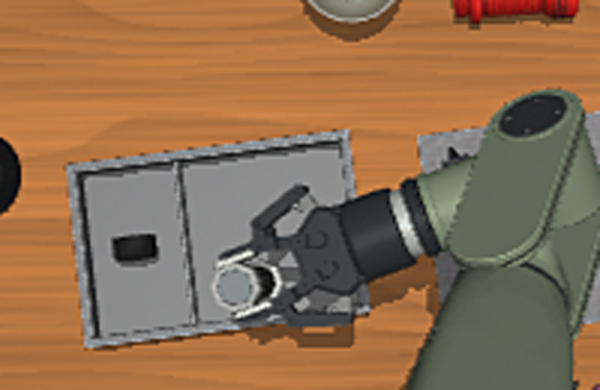

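```bash
python3 - <<'E'
from h import *
f=ld('t11.png'); K=f['intrinsics'];T=np.linalg.inv(f['cam_to_world'])
for p in ([.5395,.11,.004],[.5395,.11,.056],[.49,.105,.004],[.5033+.054*-.34,.0671+.05,.1]):
    c=T[:3,:3]@p+T[:3,3]; uv=K@c/c[2]; print(p,'full',uv[:2].round(0),'crop',((uv[:2]-[200,130])*3).round(0))
P=pts(f); v,u=np.indices(P.shape[:2]); m=(u>262)&(u<316)&(v>178)&(v<230)&(P[...,2]<.07)&(P[...,2]>.009)
print(m.sum()); 
import sys
ys,xs=np.where(m); print(list(zip(xs,ys))[:40])
E
```

```text
[0.5395, 0.11, 0.004] full [290. 206.] crop [271. 229.]
[0.5395, 0.11, 0.056] full [289. 206.] crop [266. 227.]
[0.49, 0.105, 0.004] full [292. 222.] crop [276. 276.]
[0.48494, 0.11710000000000001, 0.1] full [285. 224.] crop [254. 281.]
186
[(np.int64(265), np.int64(179)), (np.int64(266), np.int64(179)), (np.int64(267), np.int64(179)), (np.int64(268), np.int64(179)), (np.int64(269), np.int64(179)), (np.int64(270), np.int64(179)), (np.int64(271), np.int64(179)), (np.int64(272), np.int64(179)), (np.int64(273), np.int64(179)), (np.int64(274), np.int64(179)), (np.int64(275), np.int64(179)), (np.int64(276), np.int64(179)), (np.int64(277), np.int64(179)), (np.int64(278), np.int64(179)), (np.int64(279), np.int64(179)), (np.int64(280), np.int64(179)), (np.int64(281), np.int64(179)), (np.int64(282), np.int64(179)), (np.int64(283), np.int64(179)), (np.int64(284), np.int64(179)), (np.int64(285), np.int64(179)), (np.int64(286), np.int64(179)), (np.int64(287), np.int64(179)), (np.int64(288), np.int64(179)), (np.int64(289), np.int64(179)), (np.int64(290), np.int64(179)), (np.int64(291), np.int64(179)), (np.int64(292), np.int64(179)), (np.int64(293), np.int64(179)), (np.int64(294), np.int64(179)), (np.int64(295), np.int64(179)), (np.int64(296), np.int64(179)), (np.int64(314), np.int64(179)), (np.int64(315), np.int64(179)), (np.int64(263), np.int64(180)), (np.int64(264), np.int64(180)), (np.int64(265), np.int64(180)), (np.int64(266), np.int64(180)), (np.int64(267), np.int64(180)), (np.int64(268), np.int64(180))]
```

The standing spot projects to crop (268,228), right at the finger, so it isn't settled. Shifting -y within the compartment to clear the view.

Request:
step_arm(
  increments=[
    [0.01,-0.02,0,0,0,0],
    [0.02,-0.04,0,0,0,0],
    [0.02,-0.055,0,0,0,0],
    [0.02,-0.055,0,0,0,0],
  ],
)

```text
clock: 19.77
tool_pos: [0.5245, 0.0112, 0.1882]
tcp_rot: [-1.022, -1.457, -0.904]
force: [1.0, 0.5, -2.3]
width: 0.0407
```

```bash
python3 - <<'E'
from h import *
s=sense();print({k:np.round(v,4) for k,v in s.items() if k in('clock','width','tool_pos','force','moment')})
f=snap('top','t12.png')
im=cv2.imread('pics/t12.png');cv2.imwrite('pics/t12c.png',cv2.resize(im[130:260,200:400],None,fx=3,fy=3,interpolation=cv2.INTER_CUBIC))
E
```

```text
{'clock': np.float64(19.775), 'tool_pos': array([0.5245, 0.0112, 0.1882]), 'force': array([ 0.9541,  0.5441, -2.2912]), 'moment': array([-0.7048, -0.2607, -0.0418]), 'width': np.float64(0.0407)}
```

View pics/t12c.png

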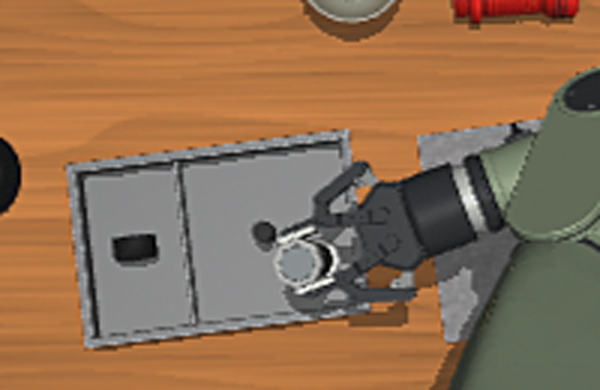

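The dark disc at crop (263,234) is the holder standing on the wide compartment's floor at about (0.54,0.11), so it slid out. Now lifting away, un-tilting, and taking the torch back to the mat.

Request:
step_arm(
  increments=[
    [0,-0.005,0.05,0,0,0],
    [0.005,-0.01,0.1,0,0,0],
    [0.015,-0.02,0.14,-0.17,-0.062,0],
    [0.025,-0.03,0.14,-0.34,-0.123,0],
    [0.035,-0.04,0.14,-0.51,-0.185,0],
    [0.045,-0.05,0.14,-0.68,-0.247,0],
    [0.055,-0.06,0.14,-0.85,-0.309,0],
    [0.055,-0.07,0.14,-1.02,-0.37,0],
  ],
)

```text
clock: 20.82
tool_pos: [0.579, -0.0574, 0.3284]
tcp_rot: [-1.624, -2.322, -0.294]
force: [-0.1, 0.4, -2.2]
width: 0.0405
```

Request:
step_arm(
  increments=[
    [0,0,0,-0.17,-0.062,0],
    [0,0,0,-0.341,-0.124,0],
    [0,0,0,-0.341,-0.124,0],
  ],
)

```text
clock: 21.2
tool_pos: [0.5777, -0.0548, 0.3284]
tcp_rot: [-1.795, -2.575, -0.002]
force: [0.4, -0.2, -2.1]
width: 0.0403
```

```bash
python3 - <<'E'
from h import *
s=sense();print({k:np.round(v,4) for k,v in s.items() if k in('clock','width','tool_pos','force','moment','joint_pos')})
M=R.from_rotvec(s['tcp_rot']).as_matrix(); print('tool x az',np.degrees(np.arctan2(M[1,0],M[0,0])),'z',M[:,2].round(3))
print('turn to grasp yaw', (toolR(np.radians(10.4),0)*R.from_rotvec(s['tcp_rot']).inv()).as_rotvec())
f=snap('top','t13.png'); snap('side','s13.png'); snap('wrist','w13.png')
im=cv2.imread('pics/t13.png');cv2.imwrite('pics/t13c.png',cv2.resize(im[130:260,200:400],None,fx=3,fy=3,interpolation=cv2.INTER_CUBIC))
E
```

```text
{'clock': np.float64(21.2), 'joint_pos': array([-0.2447,  0.2007,  1.4975,  0.0024,  1.4458, -0.5981]), 'tool_pos': array([ 0.5777, -0.0548,  0.3284]), 'force': array([ 0.4348, -0.1707, -2.0645]), 'moment': array([ 0.0515,  0.0164, -0.0117]), 'width': np.float64(0.0403)}
tool x az 110.23579960022445 z [-0.002  0.003 -1.   ]
turn to grasp yaw [-3.59857820e-03  1.24992585e-03 -1.74246261e+00]
```

View pics/t13c.png

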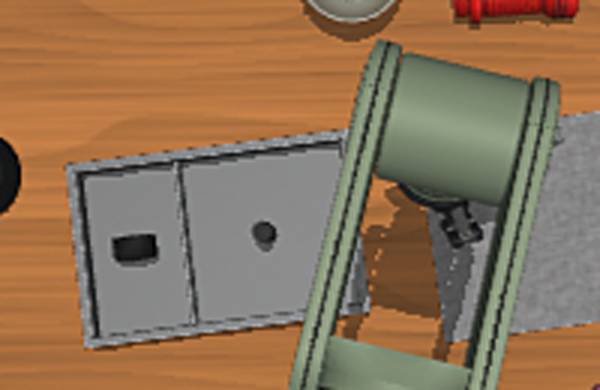

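View pics/s13.png

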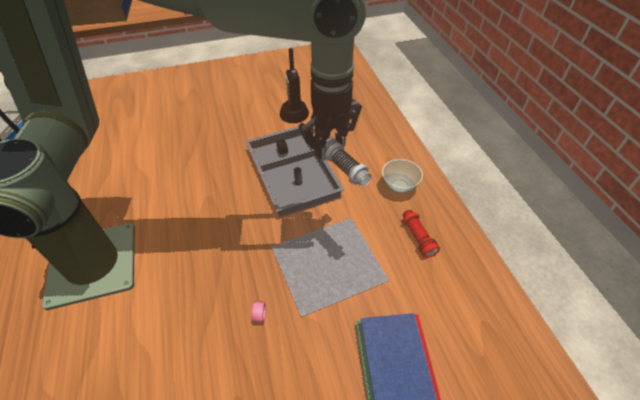

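View pics/w13.png

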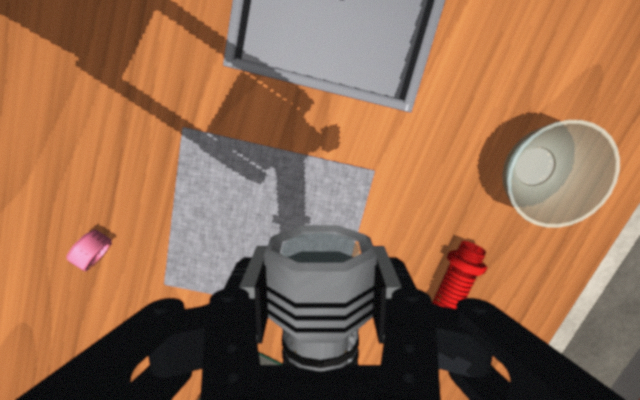

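Both side (298,176) and top crop (263,234) show the holder standing in the wide compartment, and the torch is still level in the grip. Yawing back and returning to the mat.

Request:
step_arm(
  increments=[
    [0,-0.01,0,0,0,-0.18],
    [0.005,-0.03,0,0,0,-0.36],
    [0.01,-0.05,0,0,0,-0.54],
    [0.015,-0.07,0,0,0,-0.72],
    [0.02,-0.09,0,0,0,-0.9],
    [0.025,-0.11,-0.02,0,0,-1.08],
    [0.025,-0.12,-0.04,0,0,-1.26],
    [0.025,-0.12,-0.07,0,0,-1.44],
  ],
)

```text
clock: 22.35
tool_pos: [0.6045, -0.1805, 0.2577]
tcp_rot: [-3.054, -0.731, -0.001]
force: [-0.9, 0.8, -1.7]
width: 0.0404
```

Request:
step_arm(
  increments=[
    [0,0,-0.04,0,0,-0.18],
    [0,0,-0.08,-0.003,0,-0.302],
    [0,0,-0.12,-0.003,0,-0.302],
    [0,0,-0.14,-0.003,0,-0.302],
    [0,0,-0.14,-0.003,0,-0.302],
  ],
)

```text
clock: 22.98
tool_pos: [0.6029, -0.1782, 0.1161]
tcp_rot: [3.129, 0.277, -0.008]
force: [-0.1, -0.4, -1.7]
width: 0.0401
```

```bash
python3 - <<'E'
from h import *
s=sense();print({k:np.round(v,4) for k,v in s.items() if k in('clock','width','tool_pos','tcp_rot','force','moment','joint_pos')})
M=R.from_rotvec(s['tcp_rot']).as_matrix(); print('tool x az',np.degrees(np.arctan2(M[1,0],M[0,0])),'z',M[:,2].round(3))
snap('side','s14.png')
im=cv2.imread('pics/s14.png');cv2.imwrite('pics/s14c.png',cv2.resize(im[170:320,250:430],None,fx=4,fy=4,interpolation=cv2.INTER_CUBIC))
E
```

```text
{'clock': np.float64(22.975), 'joint_pos': array([-0.424 ,  0.5219,  1.5374, -0.0027,  1.0864,  0.9717]), 'tool_pos': array([ 0.6029, -0.1782,  0.1161]), 'tcp_rot': array([ 3.1293,  0.2766, -0.0075]), 'force': array([-0.1221, -0.3914, -1.6657]), 'moment': array([-0.0235, -0.092 , -0.018 ]), 'width': np.float64(0.0401)}
tool x az 10.103597698860332 z [-0.005 -0.    -1.   ]
```

View pics/s14c.png

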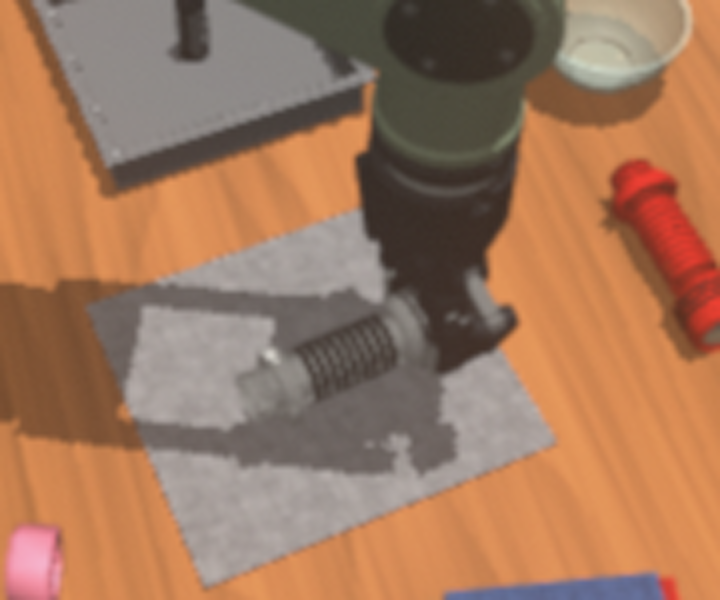

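The torch is level about 30 mm above the mat, at crop (330,350). Lowering to just above contact, checking force, then releasing.

Request:
step_arm(
  increments=[
    [0,0,-0.015,0,0,0],
    [0,0,-0.025,0,0,0],
    [0,0,-0.03,0,0,0],
    [0,0,-0.033,0,0,0],
    [0,0,-0.033,0,0,0],
  ],
)

```text
clock: 23.65
tool_pos: [0.6041, -0.1779, 0.0853]
tcp_rot: [3.126, 0.279, -0.001]
force: [0.5, -0.6, -1.0]
width: 0.0404
```

Request:
step_arm(
  increments=[
    [0,0,0,0,0,0],
    [0,0,0,0,0,0],
    [0,0,0,0,0,0],
  ],
  newtons=20,
)

```text
clock: 24.02
tool_pos: [0.6043, -0.178, 0.0856]
tcp_rot: [3.126, 0.278, -0.0]
force: [0.1, 0.5, -1.4]
width: 0.0404
```

Request:
step_arm(
  increments=[
    [0,0,0,0,0,0],
    [0,0,0,0,0,0],
    [0,0,0,0,0,0],
    [0,0,0,0,0,0],
    [0,0,0,0,0,0],
  ],
  grip=1,
)

```text
clock: 24.65
tool_pos: [0.6041, -0.178, 0.0854]
tcp_rot: [3.126, 0.278, -0.001]
force: [-0.1, 0.2, -0.5]
width: 0.0855
```

Request:
step_arm(
  increments=[
    [0,0,0.02,0,0,0],
    [0,0,0.06,0,0,0],
    [0,0,0.12,0,0,0],
    [0,0,0.18,0,0,0],
    [0,0,0.18,0,0,0],
  ],
)

```text
clock: 25.28
tool_pos: [0.6077, -0.1795, 0.2753]
tcp_rot: [3.118, 0.278, 0.022]
force: [0.0, 0.3, -0.7]
width: 0.0857
```

Request:
step_arm(
  increments=[
    [-0.04,0,0.03,0,0,0],
    [-0.08,0,0.06,0,0,0],
    [-0.12,0,0.06,0,0,0],
    [-0.12,0,0.06,0,0,0],
  ],
)

```text
clock: 25.78
tool_pos: [0.4818, -0.1775, 0.3255]
tcp_rot: [3.127, 0.276, -0.002]
force: [0.2, -0.3, 0.1]
width: 0.0857
```

```bash
python3 - <<'E'
from h import *
s=sense();print({k:np.round(v,4) for k,v in s.items() if k in('clock','width','tool_pos','force')})
f=snap('wrist','w15.png');img=f['pixels'].astype(int); P=pts(f); v,u=np.indices(img.shape[:2])
m=cc((P[...,2]>.012)&(P[...,2]<.055)&(v<250)&(u>230)&(u<420)); q=P[m]
vx,vy,x0,y0=cv2.fitLine(q[:,:2].astype(np.float32),cv2.DIST_HUBER,0,.003,.0001).ravel()
d=np.array([vx,vy]); d*=-np.sign(d[0]); c=np.array([x0,y0]); sg=(q[:,:2]-c)@d; lo,hi=np.percentile(sg,[.3,99.7])
mid=c+d*(lo+.064); print('len',hi-lo,'az',np.degrees(np.arctan2(d[1],d[0])),'mid',mid,'in mat',R.from_euler('z',-7.05,degrees=True).apply([mid[0]-.5413,mid[1]+.1564,0]).round(3))
for a,b in((lo,lo+.03),(lo+.104,lo+.11),(lo+.04,lo+.09)):
    k=(sg>=a)&(sg<b); print('z top',np.percentile(q[k,2],95).round(4))
snap('top','t15.png');f=snap('side','s15.png')
P=pts(f);v,u=np.indices(P.shape[:2])
m=(u>285)&(u<312)&(v>160)&(v<192)&(P[...,2]>.01)&(f['pixels'].mean(-1)<70); q=P[m]; print('holder',len(q),np.median(q,0).round(3),q[:,2].max())
E
```

```text
{'clock': np.float64(25.775), 'tool_pos': array([ 0.4818, -0.1775,  0.3255]), 'force': array([ 0.1594, -0.3366,  0.068 ]), 'width': np.float64(0.0857)}
len 0.1276630850394667 az -169.76352 mid [ 0.55669687 -0.1857293 ] in mat [ 0.012 -0.031  0.   ]
z top 0.0461
z top 0.0458
z top 0.0407
holder 690 [ 0.477 -0.213  0.381] 0.8294152506640258
```

View pics/s15.png

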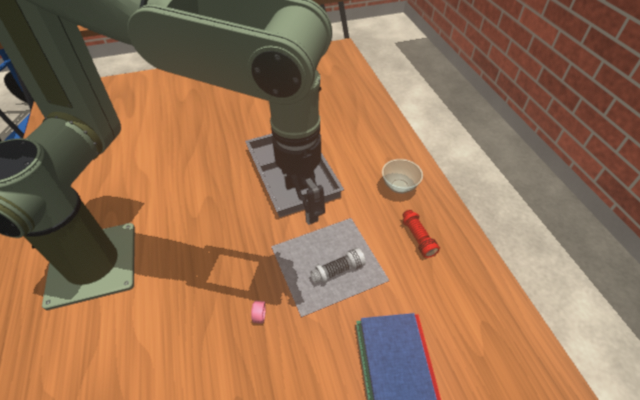

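View pics/w15.png

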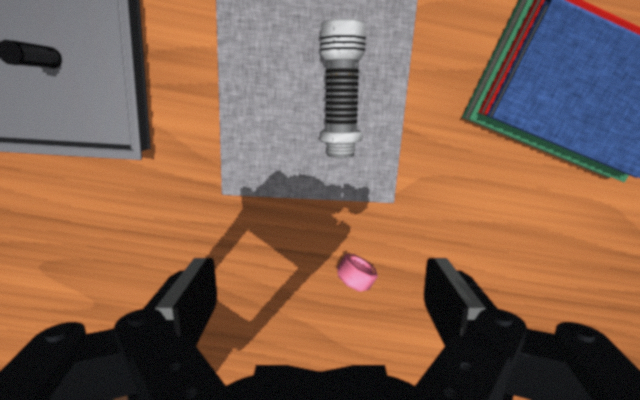

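View pics/t15.png

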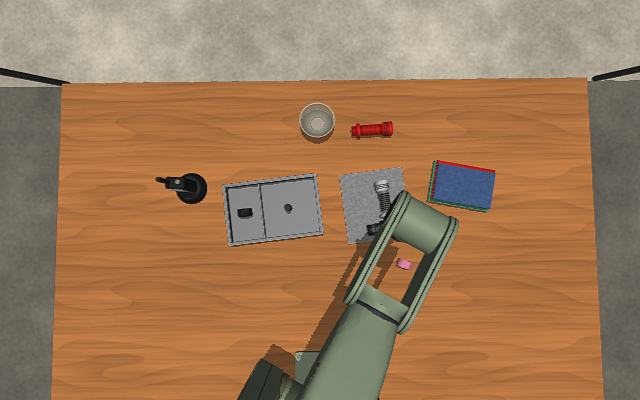

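The torch lies flat on the mat, the holder stands in the wide compartment at (288,208), and the cap lies in the narrow one at (245,212). The bystanders look unmoved. One numeric check on the existing frame, then hand in.

```bash
python3 - <<'E'
from h import *
f=ld('t15.png'); g=f['pixels'].mean(-1); v,u=np.indices(g.shape); P=pts(f)
C=np.array([.5485*.9934-.0988*.1149,.5485*.1149+.0988*.9934])
for n,b,z,oy in (('cap',(234,258,202,222),.046,.087),('holder',(280,297,200,217),.056,-.052)):
    m=cc((u>b[0])&(u<b[1])&(v>b[2])&(v<b[3])&(g<75)); uv=[u[m].mean(),v[m].mean()]; p=ray(f,uv,z)[0]
    l=R.from_euler('z',-6.6,degrees=True).apply([*(p[:2]-C),0]); print(n,m.sum(),p.round(3),'in compartment',(l[:2]-[0,oy]).round(3),'z95',np.percentile(P[m][:,2],[50,95]).round(3))
a=ld('top0.png')['pixels'].astype(int);d=abs(a-f['pixels']).max(-1)>40
for n,b in (('bowl',(295,340,98,142)),('radio',(150,212,168,208)),('books',(462,500,155,215))): print(n,'changed px',d[b[2]:b[3],b[0]:b[1]].sum())
print(close_job())
E
```

```text
cap 126 [0.521 0.245 0.046] in compartment [-0.003 -0.002] z95 [0.041 0.048]
holder 46 [0.535 0.113 0.056] in compartment [-0.004  0.003] z95 [0.055 0.06 ]
bowl changed px 0
radio changed px 0
books changed px 0
the job is handed in; nothing more can be done
None
```

The job is done and handed in at about 26 s, though I got no verdict back. I pulled the cap off and set it in the narrow compartment. With the torch held tail down over the wide compartment, I knocked its rim on the floor seven times from a gap of about 22 mm. The holder came out as I lifted slowly, and I then laid the empty torch back on the mat.

**Last checks:**
- **Cap:** lies within 4 mm of the narrow compartment's centre.
- **Holder:** stands within 5 mm of the wide compartment's centre, with its top at about 56 mm, as a 52 mm holder standing on the 4 mm floor should.
- **Torch:** lies flat, with head and collar tops both at 46 mm as at the start. Its middle is at (+12, -31) mm in the mat's frame.
- **Radio, bowl and books:** unchanged pixels in the top view; for the books only the part the arm did not cover was compared.
- **Gripper:** open and clear of everything.

**What disagreed or failed:**
- The first fit of the torch axis, from raw top-view depth, was thrown off by outliers. I replaced it with cleaned masks, and the wrist view agreed.
- The tray rim measured about 11 mm larger than its stated size, although the divider and centre were consistent.
- My first look for the holder, after shifting sideways, was hidden by a finger; a second shift showed it standing.
- A last side-view depth reading of the holder was spoiled because the gripper was in the way, so its position comes from the top view only.

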